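Clear the infeed shelf and return cards through the spring flap

ROBOT

A 7-joint arm with a two-finger parallel gripper is mounted at the origin on the work surface. World frame = base frame: x ahead of the robot, y to its left, z up, the work surface at z = 0. Lengths are in m, angles in rad, forces in N, time in s.
With the tool pointing down it reaches from about 0.4 to 0.85 m from the base axis. Payload 6.9 kg.
Tool frame: the origin (TCP) lies at the very end of the fingers, on their centre line; the grasp point (between the pads) lies 19 mm behind it; z points along the fingers, y is the line along which they close (so a half turn about z gives the same grasp; the last joint's range is limited). The gripper opens to 85 mm and grips with 20 to 120 N. Pads are 22 mm wide; open, the fingers measure 114 mm over their backs; the gripper's body (76 mm by 85 mm) begins 54 mm behind the grasp point. The pads swing forward as they close: fully open they stand 13 mm farther back than shut.
Start: joints at [0.105, 0.507, -0.238, 1.5, 0.126, 1.149, -0.155], TCP at [0.625, -0, 0.231] pointing down, gripper open.
Joint ranges: [-3.08, 3.08], [-0.24, 2.05], [-1.43, 1.35], [0, 2.5], [-1.52, 4.66], [0.17, 1.96], [-2.89, 2.89]. Speed limits (rad/s): [2.39, 2.39, 3.14, 3.14, 3.14, 3.14, 3.14].

INTERFACE

Orientations are given as a 3x3 rotation matrix whose columns are the frame's x, y, z axes.
In Python, from plant import arm gives the robot as it stands.
- The arm moves only by the tool move_arm, never from a script. Its argument "moves" is a list of rows, each a list of 3 entries, a list of its own where there are three numbers: the shift along the tool's x, y, z in m, then the turn, a rotation vector about the tool's x, y, z in degrees, then the closure, from 0 (fully open) to 1 (shut). A call has 1 to 5 rows; each row is the pose to reach, as a shift and turn from the pose commanded when the call began, along the tool's axes at that moment; what a row does not reach only later rows make up. A row lasts 1/12 s, in which the tool goes at most 41.7 mm and 7.16 degrees, less where a joint would pass 70% of its speed; a pose out of reach is approached as far as the arm can. A call with a gripper value outside its range is refused whole. The fingers move at their own pace and stop on an object; "newtons" is the grip in N (left out, the last holds). Time passes only in rows, so rows that repeat a pose let the fingers close. It gives the time, the measured TCP pose, the force, the opening and the grip force at its end, in the units of the state.
- arm.get_state(): the state, without advancing time (a new reading comes with each control period).
- arm.read_camera(name): name is "scene" or "side" or "wrist"; returns the picture (480x640x3 uint8, red, green, blue); there is no depth.
- arm.camera_model(name): a dict with "mtx" (3x3 intrinsics, pixels), "rvec" (rotation vector, rad) and "tvec" (3), from world to camera coordinates, as OpenCV has them. Camera axes: x right, y down, z forward; pixel columns grow to the right and rows downward; lengths in m; the calibration is good to about 2 mm. A picture is of the moment at which its call begins: read the wrist's pose just before it. camera_model takes no time and is no camera call; for the wrist camera it gives the pose at the moment of the call.
- arm.finish_job(): hands the job in; it is judged then, once.
The state is a dict: "t": time; "qpos": joint angles; "qvel": joint speeds; "tau": joint torques, N m; "tool_pos": TCP position; "eef_rot": TCP orientation; "contact_force": force on the tool from outside, world axes, zero at the start; "moment": the same for the moment, N m; "grip_width": opening from 0.0 (shut) to 1.0 (fully open); "finger_force": force on a finger pad.
Only numpy, scipy, OpenCV 4.12 (cv2) and the standard library are available. Lean on these libraries where they do the work, as an engineer would, in place of code of your own. Each camera call takes 0.05 s, during which the arm holds its last target. There are 200 camera calls.

TASK

Clear the stray copper bus bar off the infeed shelf of the return cubby and lay it flat on the bench alongside its mate, parallel to it and a few centimetres away. Put every olive-drab conflict monitor card on the bench away in the cubby: lift each onto the shelf and push it through the spring flap of the bay whose roof carries the green marker, until it drops inside and the flap swings shut behind it. The red-marked bay is full, so do not push its flap open, and leave the fuse holder, the other bus bar and the gasket ring where they lie.

Things in the scene. Friction and masses are not known exactly. Their poses are not given: they have to be found in the camera images.
- cubby: Fixed grey sheet-metal cubby, 270 mm wide: a solid infeed shelf (its x -190 to 0 mm, top 150 mm above the bench) leading to two bays side by side (x 0 to 255 mm). Origin at bench level in the flap plane, midway between the bays; x points away from the robot into the bays, y left, z up. Yaw within 0.1 rad. 8 mm high, 4 mm thick lips on the shelf's robot-side and side edges; otherwise flat.
- mouth_left (a point): Centre of the left bay's mouth on the shelf's far edge (x 0, y +66, z 150 mm in the cubby's frame). Mouth 125 mm wide, 58 mm high. The shelf ends there in a step; behind it a short, steep smooth slide drops to the bay's floor at bench level, so a part whose centre of mass passes x = 0 tips and slides in. Walled, with clear rear and roof (top z 215 mm): the flap is the only way in.
- mouth_right (a point): The same for the right bay (x 0, y -66, z 150 mm in the cubby's frame).
- flap_left (a joint): Left bay's aluminium spring flap, rad: 0 hanging shut, grows swinging inwards, away from the robot, to 1.45. 118 mm wide, 4 mm thick; hinge 208 mm above the bench, 7 mm beyond the step; lower edge 4 mm above shelf level. Light spring: about 0.5 N at the lower edge starts it, under 2 N holds it at 45 degrees. It rides over a part pushed under it.
- flap_right (a joint): The same for the right bay's flap.
- green_tag: Green plastic marker, 50 x 90 x 12 mm, fixed on the clear roof of the bay to be used. Origin at the centre of its underside, 30 mm beyond the flap plane, over that bay's centre line; axes parallel to the cubby's.
- red_tag: Red plastic marker of the same shape and place on the roof of the other bay, which is already full of cardboard cartons. Push nothing through that bay's flap.
- card_1: Olive-drab conflict monitor card: a rigid plug-in unit 100 x 44 x 14 mm (x, y, z), smooth (friction about 0.25), 0.20 to 0.33 kg, evenly weighted, black front plate at its -x end, brass contacts at its +x end. Origin at the centre of its underside. Lies flat on the bench at the start, or is absent. Either end may go first, either side up.
- card_2: Olive-drab conflict monitor card: a rigid plug-in unit 100 x 44 x 14 mm (x, y, z), smooth (friction about 0.25), 0.20 to 0.33 kg, evenly weighted, black front plate at its -x end, brass contacts at its +x end. Origin at the centre of its underside. Lies flat on the bench at the start, or is absent. Either end may go first, either side up.
- card_3: Olive-drab conflict monitor card: a rigid plug-in unit 100 x 44 x 14 mm (x, y, z), smooth (friction about 0.25), 0.20 to 0.33 kg, evenly weighted, black front plate at its -x end, brass contacts at its +x end. Origin at the centre of its underside. Lies flat on the bench at the start, or is absent. Either end may go first, either side up.
- card_4: Olive-drab conflict monitor card: a rigid plug-in unit 100 x 44 x 14 mm (x, y, z), smooth (friction about 0.25), 0.20 to 0.33 kg, evenly weighted, black front plate at its -x end, brass contacts at its +x end. Origin at the centre of its underside. Lies flat on the bench at the start, or is absent. Either end may go first, either side up.
- card_5: Olive-drab conflict monitor card: a rigid plug-in unit 100 x 44 x 14 mm (x, y, z), smooth (friction about 0.25), 0.20 to 0.33 kg, evenly weighted, black front plate at its -x end, brass contacts at its +x end. Origin at the centre of its underside. Lies flat on the bench at the start, or is absent. Either end may go first, either side up.
- fuse_holder: Bystander: blue ceramic fuse holder, 90 x 45 x 46 mm, loose, origin at the centre of its underside. Leave it alone.
- bus_bar_1: Stray copper bus bar, 160 x 22 x 6 mm along its x, 0.18 kg, loose, lying flat on the infeed shelf across the way to both bays. Origin at the centre of its underside. To be laid flat on the bench next to the other bar.
- bus_bar_2: Its mate: the same copper bar, loose, lying flat on the bench beyond the cards, roughly along the world y. Origin at the centre of its underside. It stays where it is.
- gasket: Bystander: black rubber door gasket ring, 120 mm outside diameter, 10 mm high, loose, origin at the centre of its underside. Leave it alone.

How it is judged:
By the outcome, as a careful person would: the job done as asked, in the order asked, and still so for the second after the job is handed in, with the robot touching nothing.
Of card_1, card_2, card_3, card_4, card_5 only 3 to 5 are there at a start; the rules pass over those that are not, and their reading is None.
At some moment in a run one of card_1, card_2, card_3, card_4, card_5 may be knocked a few centimetres aside while the robot is not near it.
Once in a run the grip may slacken for a moment while it holds something.
It also fails if it takes over 210 s, if anything falls off the work surface, if the arm or the gripper's body presses on something with over 40 N, if the wrist force passes 120 N, or if a joint passes its speed limit or range.

## Working session

There is one attempt and no reset: what is moved stays moved. The work goes in short steps, Python scripts to look and compute and a tool call to move; the robot and the scene stay as the last step left them, time stands still between calls to the robot, and variables do not carry over. Pictures are saved under pics/ and viewed, at most 14 in all, crops included, and the job is handed in when it is done.

Besides the shell and the picture viewer there is one more tool, called after ">>>" by a JSON object that holds its "op" and its "data", one argument or row to a line. move_arm: Moves the arm, as the interface text tells. Its arguments: {"type":"object","properties":{"moves":{"type":"array","items":{"type":"array"}},"newtons":{"type":"number"}},"required":["moves"]}

```bash
ls; mkdir -p pics; python3 - <<'E'
from plant import arm
import cv2
for n in ("scene","side"):
    cv2.imwrite(f"pics/{n}0.png",arm.read_camera(n)[:,:,::-1])
    m=arm.camera_model(n);print(n,m)
print(arm.get_state())
E
```

```text
pics
scene {'mtx': array([[537.13029596,   0.        , 314.08119835],
       [  0.        , 537.13029596, 244.08199656],
       [  0.        ,   0.        ,   1.        ]]), 'rvec': array([ 1.49713473,  1.73811836, -0.98886038]), 'tvec': array([ 0.06128962, -0.17912693,  1.82704833])}
side {'mtx': array([[482.62881836,   0.        , 326.97941298],
       [  0.        , 482.62881836, 244.09909651],
       [  0.        ,   0.        ,   1.        ]]), 'rvec': array([ 0.40510498, -2.68941881,  1.34557062]), 'tvec': array([0.58033142, 0.19298363, 1.15459372])}
{'t': 0.1, 'qpos': array([ 0.10549265,  0.5082395 , -0.23751523,  1.50101567,  0.12569468,
        1.14888434, -0.15477571]), 'qvel': array([-0.00125478, -0.00292111, -0.00051734, -0.00244695,  0.00096019,
        0.00064463,  0.00083553]), 'tau': array([-4.60960451e-03, -6.21825886e+01, -2.19466478e+00, -2.50204021e+01,
        1.25371566e-02,  7.74859713e-03, -3.76228832e-05]), 'tool_pos': array([ 6.24563917e-01, -7.48492295e-05,  2.30530821e-01]), 'eef_rot': array([[-2.50176668e-05,  9.99998782e-01, -1.56040834e-03],
       [ 9.99999999e-01,  2.49716213e-05, -2.95281132e-05],
       [-2.94891113e-05, -1.56040908e-03, -9.99998782e-01]]), 'contact_force': array([ 0.17428286, -1.13676508,  0.17908535]), 'moment': array([-0.04810196, -0.00195608,  0.01681521]), 'finger_force': 0.0, 'grip_width': 0.9999765461737108}
```

View pics/scene0.png

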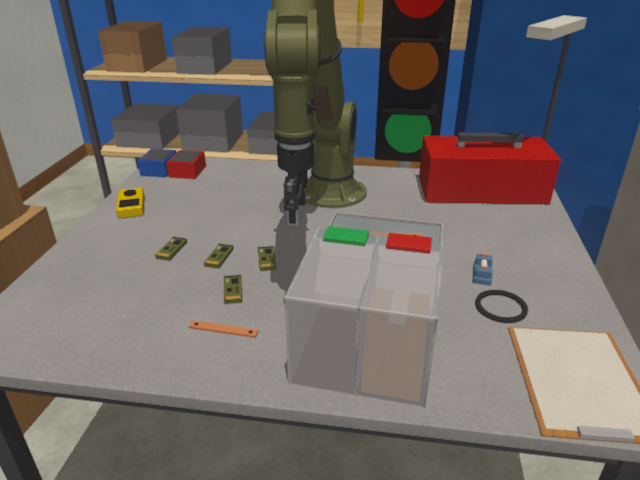

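View pics/side0.png

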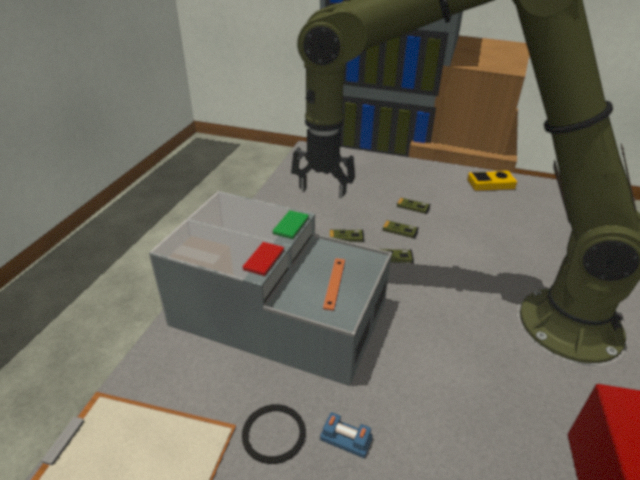

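Four cards are visible in both views: scene (171,248), (219,255), (266,258), (233,289). The mate bar is at scene (223,328) and the stray bar on the shelf at side (335,284). The green tag is on the image-left bay in the scene view, at (346,236).

```bash
cat > h.py <<'E'
from plant import arm
import cv2, numpy as np
def cam(n):
    m=arm.camera_model(n); R=cv2.Rodrigues(np.array(m["rvec"]))[0]
    return m["mtx"],R,np.array(m["tvec"]).ravel()
def cast(c,uv,z):
    K,R,t=c; uv=np.atleast_2d(np.float64(uv))
    d=(np.c_[uv,np.ones(len(uv))]@np.linalg.inv(K).T)@R; o=-R.T@t
    return o+d*((z-o[2])/d[:,2])[:,None]
def proj(c,P):
    K,R,t=c; q=(np.atleast_2d(P)@R.T+t)@K.T; return q[:,:2]/q[:,2:]
HSV={'olive':((25,70,30),(45,255,200)),'copper':((4,120,120),(16,255,255)),'green':((55,150,80),(75,255,255)),'red':((0,180,120),(3,255,255))}
def blobs(img,col,amin=40,close=5):
    h=cv2.cvtColor(img,cv2.COLOR_RGB2HSV); m=cv2.inRange(h,*[np.array(x) for x in HSV[col]])
    m=cv2.morphologyEx(m,cv2.MORPH_CLOSE,np.ones((close,close),np.uint8))
    cs=cv2.findContours(m,cv2.RETR_EXTERNAL,cv2.CHAIN_APPROX_NONE)[0]
    return [c[:,0,:] for c in cs if cv2.contourArea(c)>amin]
def rects(c,img,col,z,**k):
    """each blob cast on plane z -> centre, long-axis angle deg, size, pixel centre"""
    out=[]
    for b in blobs(img,col,**k):
        p=cast(c,b,z)[:,:2]; (cx,cy),(w,h),a=cv2.minAreaRect((p*1000).astype(np.float32))
        if w<h: w,h,a=h,w,a+90
        out.append((np.round([cx,cy]),round((a+90)%180-90,1),round(w),round(h),b.mean(0).round()))
    return out
E
python3 - <<'E'
from h import *
for n in ("scene","side"):
    c=cam(n); img=cv2.imread(f"pics/{n}0.png")[:,:,::-1].copy()
    for col,z in (('olive',.012),('copper',.006),('copper',.156),('green',.227),('red',.227)):
        print(n,col,z)
        for r in rects(c,img,col,z,amin=25): 
            if r[2]<400 and r[0][0]>250: print('  ',*r)
E
```

```text
scene olive 0.012
   [ 608. -172.] 17.0 113 42 [232. 289.]
   [ 459. -121.] 16.3 114 42 [266. 259.]
   [ 464. -254.] -6.0 112 49 [218. 256.]
   [ 446. -396.] -7.1 112 49 [171. 248.]
scene copper 0.006
   [936. 657.] -18.5 18 8 [637. 439.]
   [731. 700.] 2.9 174 10 [624. 362.]
   [801. 519.] 2.9 298 65 [536. 393.]
   [ 751. -154.] 86.1 159 25 [223. 329.]
   [ 356. -931.] -1.0 213 52 [ 20. 221.]
scene copper 0.156
   [1071.  570.] -18.5 15 6 [637. 439.]
   [905. 605.] 2.9 141 8 [624. 362.]
   [962. 459.] 2.9 241 53 [536. 393.]
   [921. -86.] 86.1 129 20 [223. 329.]
   [ 601. -716.] -1.0 173 42 [ 20. 221.]
scene green 0.227
   [676. 111.] 84.6 88 59 [346. 235.]
scene red 0.227
   [686. 242.] 85.0 87 62 [409. 242.]
   [ 360. -366.] 11.6 181 90 [184. 167.]
side olive 0.012
   [ 429. -124.] 18.1 59 49 [401. 256.]
   [ 593. -172.] 18.3 83 50 [348. 234.]
   [ 455. -253.] -6.1 94 53 [400. 229.]
   [ 434. -396.] -8.4 89 52 [413. 205.]
side copper 0.006
   [928. 665.] -82.2 28 13 [ 40. 472.]
   [790. 543.] 2.3 300 107 [170. 420.]
   [576.  33.] -83.1 197 26 [334. 284.]
   [ 311. -871.] -1.9 396 60 [464. 150.]
side copper 0.156
   [823. 716.] -82.2 23 10 [ 40. 472.]
   [710. 615.] 2.3 246 88 [170. 420.]
   [535. 198.] -83.1 162 21 [334. 284.]
   [ 317. -543.] -1.9 325 49 [464. 150.]
side green 0.227
   [660. 116.] 85.3 90 47 [290. 224.]
side red 0.227
   [672. 247.] 85.8 89 47 [263. 258.]
```

>>> {"op": "move_arm", "data": {
  "moves": [
    [[0.03, -0.015, -0.03], [0, 0, 0], 0],
    [[0.07, -0.03, -0.06], [0, 0, 0], 0],
    [[0.11, -0.05, -0.08], [0, 0, -2], 0],
    [[0.15, -0.07, -0.08], [0, 0, -4], 0],
    [[0.19, -0.09, -0.08], [0, 0, -7], 0]
  ]
}}

```text
t: 0.52
tool_pos: [0.5459, 0.1687, 0.3116]
eef_rot: [[-0.122, 0.992, 0.002], [0.992, 0.122, 0.001], [0.0, 0.003, -1.0]]
contact_force: [0.9, 1.2, -0.2]
grip_width: 0.998
finger_force: 0.0
```

>>> {"op": "move_arm", "data": {
  "moves": [
    [[0, 0, 0], [0, 0, 0], 0],
    [[0, 0, 0], [0, 0, 0], 0]
  ]
}}

```text
t: 0.68
tool_pos: [0.5448, 0.1704, 0.3103]
eef_rot: [[-0.128, 0.992, -0.0], [0.992, 0.128, 0.001], [0.001, -0.0, -1.0]]
contact_force: [-0.3, -1.2, 0.2]
grip_width: 0.995
finger_force: 0.0
```

```bash
python3 - <<'E'
from h import *
s=arm.get_state(); c=cam("wrist"); img=arm.read_camera("wrist"); cv2.imwrite("pics/w1.png",img[:,:,::-1]); np.savez("w1",K=c[0],R=c[1],t=c[2])
print(s['tool_pos'],s['eef_rot'].round(3).tolist(),s['t'])
for col,z in (('olive',.014),('copper',.006),('copper',.156),('green',.227),('red',.227)):
    for r in rects(c,img,col,z,amin=60): print(col,z,*r)
E
```

```text
[0.54478254 0.17035619 0.31031631] [[-0.128, 0.992, -0.0], [0.992, 0.128, 0.001], [0.001, -0.0, -1.0]] 0.6833
olive 0.014 [ 450. -225.] -7.2 21 13 [212. 475.]
olive 0.014 [ 598. -161.] 16.6 96 42 [331. 446.]
olive 0.014 [ 450. -116.] 16.5 99 51 [216. 406.]
copper 0.006 [ 744. -169.] 86.5 68 24 [444. 457.]
copper 0.006 [813. 241.] 83.9 173 96 [600. 148.]
copper 0.006 [537. 173.] -83.2 240 33 [317. 167.]
copper 0.156 [674. -29.] 86.5 45 16 [444. 457.]
copper 0.156 [720. 243.] 83.9 115 64 [600. 148.]
copper 0.156 [536. 198.] -83.2 159 22 [317. 167.]
green 0.227 [639.  78.] -56.9 25 12 [458. 407.]
green 0.227 [664. 132.] 85.0 56 50 [526. 325.]
red 0.227 [674. 244.] 85.2 89 50 [588. 143.]
```

View pics/w1.png

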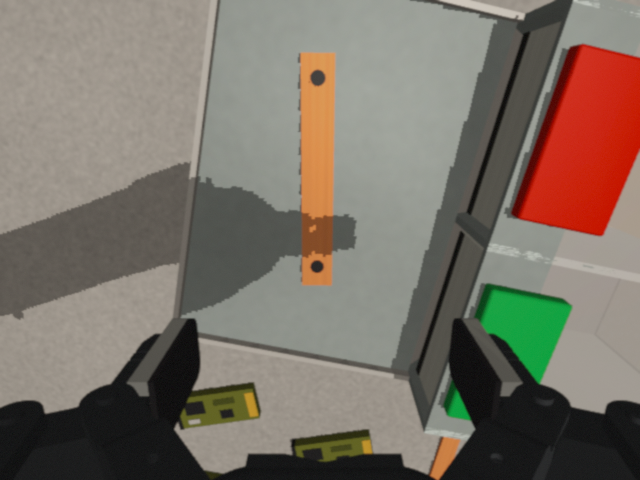

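Stray bar at wrist pixel (317,167), which gives (536,198) mm on the shelf, 159x22. The red tag gives cubby yaw -4.8° and origin (638.6, 180.7) mm. The flap slots and shelf are clearly visible. Grasping the bar.

>>> {"op": "move_arm", "data": {
  "moves": [
    [[0.0285, -0.005, 0.03], [0, 0, 0], 0.4],
    [[0.0285, -0.005, 0.065], [0, 0, 0], 0.4],
    [[0.0285, -0.005, 0.1], [0, 0, 0], 0.4],
    [[0.0285, -0.005, 0.13], [0, 0, 0], 0.4],
    [[0.0285, -0.005, 0.145], [0, 0, 0], 0.4]
  ]
}}

```text
t: 1.15
tool_pos: [0.5367, 0.192, 0.1606]
eef_rot: [[-0.119, 0.993, -0.005], [0.993, 0.119, -0.003], [-0.003, -0.006, -1.0]]
contact_force: [-0.3, 0.1, 0.4]
grip_width: 0.602
finger_force: 0.0
```

>>> {"op": "move_arm", "data": {
  "moves": [
    [[0, 0, 0.006], [0, 0, 0], 0.4],
    [[0, 0, 0.012], [0, 0, 0], 0.4],
    [[0, 0, 0.012], [0, 0, 0], 0.4]
  ]
}}

```text
t: 1.4
tool_pos: [0.5383, 0.194, 0.1524]
eef_rot: [[-0.12, 0.993, -0.001], [0.993, 0.12, -0.001], [-0.001, -0.001, -1.0]]
contact_force: [-0.0, 0.0, -0.5]
grip_width: 0.596
finger_force: 0.0
```

>>> {"op": "move_arm", "data": {
  "newtons": 40,
  "moves": [
    [[0, 0, 0], [0, 0, 0], 1],
    [[0, 0, 0], [0, 0, 0], 1],
    [[0, 0, 0], [0, 0, 0], 1],
    [[0, 0, 0], [0, 0, 0], 1],
    [[0, 0, 0], [0, 0, 0], 1]
  ]
}}

```text
t: 1.82
tool_pos: [0.5386, 0.1952, 0.1544]
eef_rot: [[-0.122, 0.993, 0.002], [0.993, 0.122, 0.001], [0.0, 0.002, -1.0]]
contact_force: [-0.9, -1.5, 6.4]
grip_width: 0.228
finger_force: 39.2
```

>>> {"op": "move_arm", "data": {
  "newtons": 60,
  "moves": [
    [[0, 0, -0.01], [0, 0, 0], 1],
    [[0, 0, -0.03], [0, 0, 0], 1],
    [[0, 0, -0.06], [0, 0, 0], 1],
    [[0, 0, -0.09], [0, 0, 0], 1],
    [[0, 0, -0.11], [0, 0, 0], 1]
  ]
}}

```text
t: 2.23
tool_pos: [0.5381, 0.1954, 0.2663]
eef_rot: [[-0.122, 0.993, 0.002], [0.993, 0.122, 0.001], [0.001, 0.002, -1.0]]
contact_force: [0.7, 0.6, -1.3]
grip_width: 0.209
finger_force: 58.8
```

```bash
python3 - <<'E'
from h import *
img=arm.read_camera("wrist"); im2=arm.read_camera("side"); cv2.imwrite("pics/w2.png",np.hstack([cv2.resize(img,(400,300)),cv2.resize(im2[100:400,150:550],(400,300))])[:,:,::-1])
s=arm.get_state();print(s['tool_pos'],s['grip_width'],s['finger_force'])
E
```

```text
[0.53923698 0.19597755 0.26738214] 0.21136571478706911 58.87035369873047
```

View pics/w2.png

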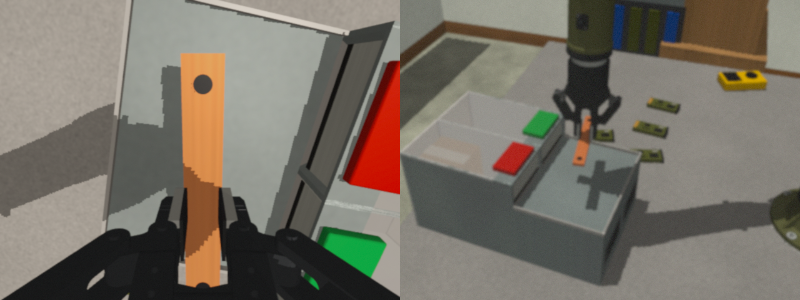

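The bar is held level at its middle. Carrying it toward its mate.

>>> {"op": "move_arm", "data": {
  "moves": [
    [[-0.03, 0, -0.01], [0, 0, 0], 1],
    [[-0.065, 0, -0.02], [0, 0, 0], 1],
    [[-0.1, 0.01, -0.03], [0, 0, 0], 1],
    [[-0.135, 0.02, -0.03], [0, 0, 0], 1],
    [[-0.17, 0.03, -0.03], [0, 0, 0], 1]
  ]
}}

```text
t: 2.75
tool_pos: [0.5883, 0.0284, 0.2932]
eef_rot: [[-0.122, 0.992, 0.0], [0.992, 0.122, -0.0], [-0.0, 0.0, -1.0]]
contact_force: [0.9, 1.2, -2.1]
grip_width: 0.211
finger_force: 58.9
```

>>> {"op": "move_arm", "data": {
  "moves": [
    [[-0.035, 0.015, 0], [0, 0, 2], 1],
    [[-0.07, 0.035, 0], [0, 0, 4], 1],
    [[-0.105, 0.055, 0], [0, 0, 6], 1],
    [[-0.14, 0.07, 0], [0, 0, 8], 1],
    [[-0.175, 0.085, 0], [0, 0, 10.5], 1]
  ]
}}

```text
t: 3.17
tool_pos: [0.6943, -0.135, 0.2918]
eef_rot: [[0.062, 0.998, -0.002], [0.998, -0.062, 0.0], [0.0, -0.002, -1.0]]
contact_force: [-0.1, -0.3, -1.0]
grip_width: 0.209
finger_force: 58.9
```

>>> {"op": "move_arm", "data": {
  "moves": [
    [[0, 0, 0.02], [0, 0, 0], 1],
    [[0, 0, 0.05], [0, 0, 0], 1],
    [[0, 0, 0.08], [0, 0, 0], 1],
    [[0, 0, 0.08], [0, 0, 0], 1],
    [[0, 0, 0.08], [0, 0, 0], 1]
  ]
}}

```text
t: 3.58
tool_pos: [0.6926, -0.1332, 0.2109]
eef_rot: [[0.061, 0.998, -0.005], [0.998, -0.061, 0.001], [0.001, -0.005, -1.0]]
contact_force: [0.5, -0.2, -1.2]
grip_width: 0.21
finger_force: 59.1
```

```bash
python3 - <<'E'
from h import *
s=arm.get_state(); c=cam("wrist"); img=arm.read_camera("wrist"); cv2.imwrite("pics/w3.png",img[:,:,::-1])
print(s['tool_pos'],s['eef_rot'].round(3).tolist(),s['t'],s['grip_width'])
for col,z in (('olive',.014),('copper',.006),('copper',s['tool_pos'][2]+.004)):
    for r in rects(c,img,col,z,amin=60): print(col,z,*r)
c=cam("scene");img=arm.read_camera("scene")
for col,z in (('olive',.012),('copper',.006)):
    for r in rects(c,img,col,z,amin=60): 
        if r[2]<190 and r[0][1]<200:print(col,z,*r)
E
```

```text
[ 0.69257569 -0.13319921  0.2108869 ] [[0.061, 0.998, -0.005], [0.998, -0.061, 0.001], [0.001, -0.005, -1.0]] 3.5833 0.20964936052155497
olive 0.014 [ 460. -251.] -5.9 102 50 [ 75. 347.]
olive 0.014 [ 602. -170.] 16.6 99 46 [222. 253.]
olive 0.014 [ 459. -118.] 16.3 93 44 [ 39. 205.]
copper 0.006 [ 745. -153.] 86.2 159 23 [391. 214.]
copper 0.006 [ 686. -219.] 86.6 355 55 [324. 268.]
copper 0.21488689890111742 [717. -94.] 86.2 64 9 [391. 214.]
copper 0.21488689890111742 [ 693. -121.] 86.6 142 22 [324. 268.]
olive 0.012 [ 609. -172.] 17.0 112 42 [232. 289.]
olive 0.012 [ 459. -121.] 16.5 113 42 [266. 258.]
olive 0.012 [ 464. -254.] -6.1 112 49 [218. 256.]
olive 0.012 [ 446. -396.] -6.9 112 50 [171. 248.]
copper 0.006 [ 751. -154.] 86.1 159 25 [223. 329.]
copper 0.006 [ 364. -191.] 86.1 102 42 [251. 240.]
copper 0.006 [ 357. -315.] 86.1 87 36 [209. 236.]
copper 0.006 [-262.  128.] 78.2 170 61 [375. 162.]
```

View pics/w3.png

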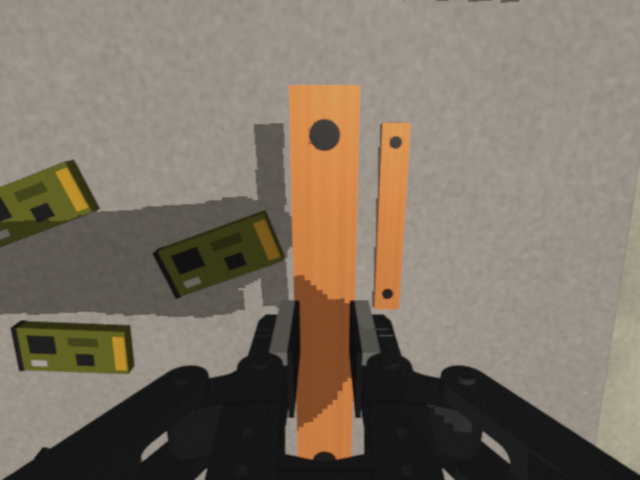

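Held bar and mate (391,214) are parallel (86.6° against 86.2°), with the card tip at (283,256) clear of the fingers. Lowering.

>>> {"op": "move_arm", "data": {
  "moves": [
    [[-0.003, 0.001, 0.035], [0, 0, 0], 1],
    [[-0.006, 0.001, 0.075], [0, 0, 0], 1],
    [[-0.01, 0.001, 0.115], [0, 0, 0], 1],
    [[-0.01, 0.001, 0.15], [0, 0, 0], 1],
    [[-0.01, 0.001, 0.175], [0, 0, 0], 1]
  ]
}}

```text
t: 4.1
tool_pos: [0.6945, -0.1439, 0.0372]
eef_rot: [[0.061, 0.998, 0.0], [0.998, -0.061, -0.001], [-0.001, 0.0, -1.0]]
contact_force: [0.5, 0.2, -1.4]
grip_width: 0.208
finger_force: 59.1
```

>>> {"op": "move_arm", "data": {
  "moves": [
    [[0, 0, 0.01], [0, 0, 0], 1],
    [[0, 0, 0.02], [0, 0, 0], 1],
    [[0, 0, 0.027], [0, 0, 0], 1],
    [[0, 0, 0.031], [0, 0, 0], 1],
    [[0, 0, 0.031], [0, 0, 0], 1]
  ]
}}

```text
t: 4.52
tool_pos: [0.6951, -0.1435, 0.0079]
eef_rot: [[0.061, 0.998, 0.001], [0.998, -0.061, -0.0], [-0.0, 0.002, -1.0]]
contact_force: [0.2, -0.2, -1.1]
grip_width: 0.207
finger_force: 59.1
```

>>> {"op": "move_arm", "data": {
  "moves": [
    [[0, 0, 0.003], [0, 0, 0], 1],
    [[0, 0, 0.004], [0, 0, 0], 1],
    [[0, 0, 0.004], [0, 0, 0], 1]
  ]
}}

```text
t: 4.77
tool_pos: [0.6954, -0.1436, 0.0047]
eef_rot: [[0.061, 0.998, 0.003], [0.998, -0.061, -0.0], [-0.0, 0.003, -1.0]]
contact_force: [-0.4, 0.4, 3.5]
grip_width: 0.213
finger_force: 60.7
```

>>> {"op": "move_arm", "data": {
  "moves": [
    [[0, 0, 0], [0, 0, 0], 0.65],
    [[0, 0, 0], [0, 0, 0], 0.62],
    [[0, 0, 0], [0, 0, 0], 0.62],
    [[0, 0, 0], [0, 0, 0], 0.62]
  ]
}}

```text
t: 5.1
tool_pos: [0.6945, -0.1435, 0.0031]
eef_rot: [[0.061, 0.998, 0.0], [0.998, -0.061, -0.0], [-0.0, 0.0, -1.0]]
contact_force: [0.5, -0.4, 0.1]
grip_width: 0.379
finger_force: 0.0
```

>>> {"op": "move_arm", "data": {
  "moves": [
    [[0, 0, -0.02], [0, 0, 0], 0.62],
    [[0, 0, -0.06], [0, 0, 0], 0.62],
    [[0, 0, -0.1], [0, 0, 0], 0.4],
    [[0, 0, -0.14], [0, 0, 0], 0.1],
    [[0, 0, -0.17], [0, 0, 0], 0.1]
  ]
}}

```text
t: 5.52
tool_pos: [0.6951, -0.1435, 0.1769]
eef_rot: [[0.061, 0.998, 0.003], [0.998, -0.061, -0.0], [-0.0, 0.003, -1.0]]
contact_force: [0.8, -0.7, -0.4]
grip_width: 0.793
finger_force: 0.0
```

```bash
python3 - <<'E'
from h import *
s=arm.get_state(); c=cam("wrist"); img=arm.read_camera("wrist")
print(s['tool_pos'],s['eef_rot'].round(3).tolist(),s['t'],s['grip_width'])
for col,z in (('olive',.014),('copper',.006)):
    for r in rects(c,img,col,z,amin=60): print(col,z,*r)
E
```

```text
[ 0.69514204 -0.14353298  0.17686672] [[0.061, 0.998, 0.003], [0.998, -0.061, -0.0], [-0.0, 0.003, -1.0]] 5.5167 0.7925769549143565
olive 0.014 [ 466. -252.] -6.0 91 51 [ 55. 361.]
olive 0.014 [ 603. -170.] 16.6 99 46 [204. 256.]
olive 0.014 [ 477. -113.] 16.5 56 44 [ 24. 194.]
copper 0.006 [ 745. -153.] 86.2 159 23 [392. 211.]
copper 0.006 [ 695. -140.] 86.3 160 22 [323. 199.]
```

Bar laid at (695,-140), 86.3°, which is parallel to its mate at 50 mm spacing. Next is the card at (602,-170).

>>> {"op": "move_arm", "data": {
  "moves": [
    [[-0.006, -0.02, -0.02], [0, 0, -7], 0.1],
    [[-0.012, -0.04, -0.02], [0, 0, -14], 0.1],
    [[-0.02, -0.06, -0.02], [0, 0, -21], 0.1],
    [[-0.026, -0.08, -0.02], [0, 0, -28], 0.1],
    [[-0.032, -0.091, -0.02], [0, 0, -35], 0.1]
  ]
}}

```text
t: 5.98
tool_pos: [0.5994, -0.1703, 0.193]
eef_rot: [[-0.527, 0.85, -0.001], [0.85, 0.527, -0.001], [0.0, -0.001, -1.0]]
contact_force: [-0.2, -0.5, -1.2]
grip_width: 0.898
finger_force: 0.0
```

>>> {"op": "move_arm", "data": {
  "moves": [
    [[0, 0, 0], [0, 0, -7], 0.1],
    [[0, 0, 0], [0, 0, -14], 0.1],
    [[0, 0, 0], [0, 0, -21], 0.1],
    [[0, 0, 0], [0, 0, -28], 0.1],
    [[0, 0, 0], [0, 0, -35], 0.1]
  ]
}}

```text
t: 6.4
tool_pos: [0.6014, -0.1699, 0.1928]
eef_rot: [[-0.919, 0.393, -0.0], [0.393, 0.919, -0.0], [0.0, -0.0, -1.0]]
contact_force: [0.4, -0.3, -0.5]
grip_width: 0.903
finger_force: 0.0
```

>>> {"op": "move_arm", "data": {
  "moves": [
    [[0, 0, 0], [0, 0, -7], 0.1],
    [[0, 0, 0], [0, 0, -14], 0.1],
    [[0, 0, 0], [0, 0, -21], 0.1],
    [[0, 0, 0], [0, 0, -28], 0.1],
    [[0, 0, 0], [0, 0, -35], 0.1]
  ]
}}

```text
t: 6.82
tool_pos: [0.6015, -0.1699, 0.1928]
eef_rot: [[-0.979, -0.205, -0.0], [-0.205, 0.979, 0.0], [0.0, 0.0, -1.0]]
contact_force: [-0.0, -1.0, 0.1]
grip_width: 0.9
finger_force: 0.0
```

>>> {"op": "move_arm", "data": {
  "moves": [
    [[0, 0, 0], [0, 0, -5], 0.1],
    [[0, 0, 0], [0, 0, -5], 0.1],
    [[0, 0, 0], [0, 0, -5], 0.1],
    [[0, 0, 0], [0, 0, -5], 0.1]
  ]
}}

```text
t: 7.15
tool_pos: [0.6015, -0.1699, 0.1929]
eef_rot: [[-0.96, -0.281, -0.0], [-0.281, 0.96, 0.0], [0.0, 0.0, -1.0]]
contact_force: [0.5, 0.0, -0.0]
grip_width: 0.901
finger_force: 0.0
```

```bash
cat > look.py <<'E'
from h import *
import sys
s=arm.get_state(); c=cam("wrist"); img=arm.read_camera("wrist")
if len(sys.argv)>1: cv2.imwrite(f"pics/{sys.argv[1]}.png",img[:,:,::-1])
print(s['tool_pos'].round(4),s['eef_rot'].round(3).tolist(),s['t'],s['grip_width'].round(3),s['qpos'].round(2))
for r in rects(c,img,'olive',.014,amin=100):
    d=np.r_[r[0]/1000-s['tool_pos'][:2],0]@s['eef_rot']
    a=np.degrees(np.arctan2(s['eef_rot'][1,0],s['eef_rot'][0,0]))
    print('card wrist',*r,'tool shift xy',d[:2].round(4),'tool x angle',a.round(1),'turn z',round((a-r[1]+90)%180-90,1))
c=cam("scene");img=arm.read_camera("scene")
for r in rects(c,img,'olive',.012,amin=60):
    if 400<r[0][0]<800 and -600<r[0][1]<300: print('scene',*r)
E
python3 look.py
```

```text
Traceback (most recent call last):
  File "look.py", line 5, in <module>
    print(s['tool_pos'].round(4),s['eef_rot'].round(3).tolist(),s['t'],s['grip_width'].round(3),s['qpos'].round(2))
                                                                       ^^^^^^^^^^^^^^^^^^^^^
AttributeError: 'float' object has no attribute 'round'
```

```bash
sed -i "s/s\['grip_width'\].round(3)/round(s['grip_width'],3)/" look.py; python3 look.py
```

```text
[ 0.6016 -0.1698  0.1929] [[-0.96, -0.282, -0.0], [-0.282, 0.96, -0.0], [0.0, -0.0, -1.0]] 7.2 0.898 [ 0.65  0.61 -0.71  1.55  0.42  1.14  1.7 ]
card wrist [ 602. -172.] 16.5 95 44 [320. 207.] tool shift xy [ 0.0002 -0.0022] tool x angle -163.6 turn z -0.1
card wrist [ 469. -117.] 16.5 59 46 [452.  47.] tool shift xy [0.1123 0.088 ] tool x angle -163.6 turn z -0.1
card wrist [ 487. -257.] 83.8 45 36 [248.  20.] tool shift xy [ 0.1345 -0.0514] tool x angle -163.6 turn z -67.4
scene [ 608. -171.] 17.0 112 43 [232. 289.]
scene [ 458. -121.] 16.5 113 42 [266. 258.]
scene [ 465. -254.] -6.1 110 50 [218. 256.]
scene [ 446. -396.] -7.1 112 49 [171. 248.]
```

>>> {"op": "move_arm", "data": {
  "moves": [
    [[0, -0.001, 0.04], [0, 0, 0], 0.25],
    [[0, -0.001, 0.08], [0, 0, 0], 0.25],
    [[0, -0.001, 0.12], [0, 0, 0], 0.25],
    [[0, -0.001, 0.155], [0, 0, 0], 0.25],
    [[0, -0.001, 0.175], [0, 0, 0], 0.25]
  ]
}}

```text
t: 7.72
tool_pos: [0.5998, -0.1707, 0.0141]
eef_rot: [[-0.959, -0.283, -0.004], [-0.283, 0.959, 0.001], [0.004, 0.002, -1.0]]
contact_force: [-0.0, -0.3, -0.2]
grip_width: 0.746
finger_force: 0.0
```

>>> {"op": "move_arm", "data": {
  "moves": [
    [[0, 0, 0.008], [0, 0, 0], 0.25],
    [[0, 0, 0.014], [0, 0, 0], 0.25],
    [[0, 0, 0.014], [0, 0, 0], 0.25]
  ]
}}

```text
t: 7.97
tool_pos: [0.6021, -0.1706, 0.0039]
eef_rot: [[-0.959, -0.284, -0.0], [-0.284, 0.959, 0.0], [0.0, 0.0, -1.0]]
contact_force: [-0.9, -0.2, 1.4]
grip_width: 0.75
finger_force: 0.0
```

>>> {"op": "move_arm", "data": {
  "newtons": 70,
  "moves": [
    [[0, 0, 0], [0, 0, 0], 1],
    [[0, 0, 0], [0, 0, 0], 1],
    [[0, 0, 0], [0, 0, 0], 1],
    [[0, 0, 0], [0, 0, 0], 1],
    [[0, 0, 0], [0, 0, 0], 1]
  ]
}}

```text
t: 8.38
tool_pos: [0.6033, -0.1709, 0.0062]
eef_rot: [[-0.959, -0.284, 0.003], [-0.284, 0.959, -0.001], [-0.003, -0.002, -1.0]]
contact_force: [-1.0, 0.2, 7.1]
grip_width: 0.487
finger_force: 71.3
```

>>> {"op": "move_arm", "data": {
  "moves": [
    [[0, 0, -0.01], [0, 0, 0], 1],
    [[0, 0, -0.04], [0, 0, 0], 1],
    [[0, 0, -0.08], [0, 0, 0], 1],
    [[0, 0, -0.12], [0, 0, 0], 1],
    [[0, 0, -0.16], [0, 0, 0], 1]
  ]
}}

```text
t: 8.8
tool_pos: [0.6012, -0.1705, 0.1665]
eef_rot: [[-0.959, -0.284, -0.001], [-0.284, 0.959, 0.0], [0.0, 0.001, -1.0]]
contact_force: [0.7, -0.8, -3.0]
grip_width: 0.489
finger_force: 72.1
```

>>> {"op": "move_arm", "data": {
  "moves": [
    [[0, 0, -0.03], [0, 0, 0], 1],
    [[0, 0, -0.06], [0, 0, 0], 1],
    [[0, 0, -0.06], [0, 0, 0], 1]
  ]
}}

```text
t: 9.05
tool_pos: [0.6044, -0.1702, 0.2317]
eef_rot: [[-0.959, -0.284, 0.01], [-0.284, 0.959, -0.002], [-0.009, -0.005, -1.0]]
contact_force: [1.0, 0.6, -2.5]
grip_width: 0.484
finger_force: 72.1
```

>>> {"op": "move_arm", "data": {
  "moves": [
    [[-0.006, 0.03, 0], [0, 0, 4], 1],
    [[-0.012, 0.065, 0], [0, 0, 8.5], 1],
    [[-0.018, 0.1, 0], [0, 0, 13], 1],
    [[-0.024, 0.13, 0], [0, 0, 17], 1],
    [[-0.03, 0.16, 0], [0, 0, 21.3], 1]
  ]
}}

```text
t: 9.47
tool_pos: [0.5841, -0.0072, 0.2243]
eef_rot: [[-0.996, 0.087, -0.0], [0.087, 0.996, 0.0], [0.0, 0.0, -1.0]]
contact_force: [0.0, 0.1, -3.1]
grip_width: 0.489
finger_force: 72.1
```

>>> {"op": "move_arm", "data": {
  "moves": [
    [[0.006, 0.035, 0], [0, 0, 0], 1],
    [[0.012, 0.07, 0], [0, 0, 0], 1],
    [[0.018, 0.1, 0], [0, 0, 0], 1],
    [[0.023, 0.127, 0], [0, 0, 0], 1],
    [[0.023, 0.127, 0], [0, 0, 0], 1]
  ]
}}

```text
t: 9.88
tool_pos: [0.5706, 0.1277, 0.2248]
eef_rot: [[-0.997, 0.074, -0.0], [0.074, 0.997, 0.005], [0.001, 0.005, -1.0]]
contact_force: [-0.3, 1.8, -2.6]
grip_width: 0.483
finger_force: 72.2
```

>>> {"op": "move_arm", "data": {
  "moves": [
    [[0, 0, 0.015], [0, 0, 0], 1],
    [[0, 0, 0.03], [0, 0, 0], 1],
    [[0, 0, 0.045], [0, 0, 0], 1],
    [[0, 0, 0.055], [0, 0, 0], 1],
    [[0, 0, 0.06], [0, 0, 0], 1]
  ]
}}

```text
t: 10.3
tool_pos: [0.572, 0.119, 0.1626]
eef_rot: [[-0.996, 0.084, -0.002], [0.084, 0.996, -0.001], [0.002, -0.001, -1.0]]
contact_force: [0.2, 0.0, -3.2]
grip_width: 0.486
finger_force: 72.2
```

```bash
python3 look.py w4; python3 - <<'E'
from h import *
img=arm.read_camera("side"); w=cv2.imread("pics/w4.png"); cv2.imwrite("pics/s4.png",np.hstack([cv2.resize(w,(400,300)),cv2.resize(img[150:375,200:500],(400,300))[:,:,::-1]]))
E
```

```text
[0.572  0.119  0.1626] [[-0.996, 0.084, -0.002], [0.084, 0.996, -0.001], [0.002, -0.001, -1.0]] 10.3 0.486 [ 0.15  0.56 -0.63  1.7   0.38  1.    0.87]
card wrist [658. 112.] -4.3 205 96 [324. 318.] tool shift xy [-0.0863  0.0003] tool x angle 175.2 turn z -0.5
card wrist [486. -81.] -17.6 16 7 [  3. 117.] tool shift xy [ 0.0689 -0.2065] tool x angle 175.2 turn z 12.8
scene [ 458. -121.] 16.5 113 42 [266. 258.]
scene [ 464. -254.] -6.0 112 49 [218. 256.]
scene [ 446. -396.] -7.1 112 49 [171. 248.]
```

View pics/s4.png

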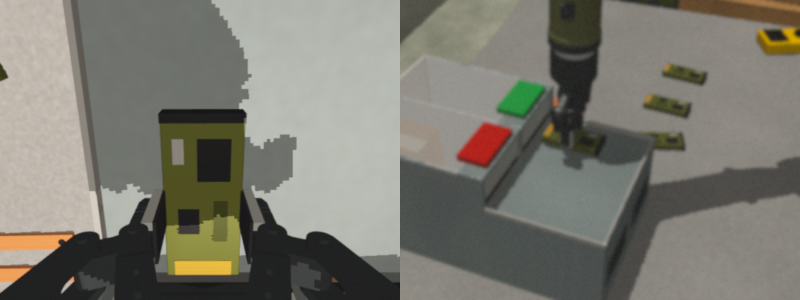

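The card is held square over the green bay's shelf, front end towards the flap; the side view agrees. Setting it down, backing off and pushing.

>>> {"op": "move_arm", "data": {
  "moves": [
    [[0, 0, 0.004], [0, 0, 0], 1],
    [[0, 0, 0.007], [0, 0, 0], 1],
    [[0, 0, 0.007], [0, 0, 0], 1]
  ]
}}

```text
t: 10.7
tool_pos: [0.5729, 0.1195, 0.1569]
eef_rot: [[-0.996, 0.084, -0.0], [0.084, 0.996, -0.0], [0.0, -0.0, -1.0]]
contact_force: [-0.3, -1.2, -2.6]
grip_width: 0.489
finger_force: 72.2
```

>>> {"op": "move_arm", "data": {
  "moves": [
    [[0, 0, 0], [0, 0, 0], 0.45],
    [[0, 0, 0], [0, 0, 0], 0.3],
    [[0, 0, 0], [0, 0, 0], 0.25],
    [[0, 0, 0], [0, 0, 0], 0.25]
  ]
}}

```text
t: 11.03
tool_pos: [0.5733, 0.1198, 0.1575]
eef_rot: [[-0.996, 0.084, 0.001], [0.084, 0.996, 0.0], [-0.001, 0.0, -1.0]]
contact_force: [0.1, 0.6, 0.0]
grip_width: 0.749
finger_force: 0.0
```

>>> {"op": "move_arm", "data": {
  "moves": [
    [[0.015, 0, 0], [0, 0, 0], 0.25],
    [[0.035, 0, 0], [0, 0, 0], 0.25],
    [[0.055, 0, 0], [0, 0, 0], 0.25],
    [[0.075, 0, 0], [0, 0, 0], 0.25],
    [[0.075, 0, 0], [0, 0, 0], 0.25]
  ]
}}

```text
t: 11.45
tool_pos: [0.4947, 0.1265, 0.1574]
eef_rot: [[-0.997, 0.081, -0.002], [0.081, 0.997, -0.001], [0.002, -0.001, -1.0]]
contact_force: [-1.1, 0.9, 0.3]
grip_width: 0.746
finger_force: 0.0
```

>>> {"op": "move_arm", "data": {
  "moves": [
    [[0, 0, 0], [0, 0, 0], 1],
    [[0, 0, 0], [0, 0, 0], 1],
    [[0, 0, 0], [0, 0, 0], 1],
    [[0, 0, 0], [0, 0, 0], 1],
    [[0, 0, 0], [0, 0, 0], 1]
  ]
}}

```text
t: 11.87
tool_pos: [0.4987, 0.1259, 0.1569]
eef_rot: [[-0.996, 0.084, -0.0], [0.084, 0.996, 0.0], [0.0, 0.0, -1.0]]
contact_force: [0.2, -0.1, 0.1]
grip_width: 0.037
finger_force: 0.0
```

```bash
python3 look.py w5
```

```text
[0.4987 0.1259 0.1569] [[-0.996, 0.084, -0.0], [0.084, 0.996, 0.0], [0.0, 0.0, -1.0]] 11.8667 0.037 [ 0.15  0.47 -0.65  1.89  0.36  0.9   0.81]
card wrist [681. 101.] -4.1 43 7 [313. 439.] tool shift xy [-0.1837 -0.0094] tool x angle 175.2 turn z -0.7
card wrist [648. 114.] -4.9 18 10 [324. 404.] tool shift xy [-0.1498  0.0007] tool x angle 175.2 turn z 0.1
card wrist [473. -89.] 16.0 33 15 [  8. 213.] tool shift xy [ 0.0075 -0.2163] tool x angle 175.2 turn z -20.8
scene [ 458. -121.] 16.5 113 42 [266. 258.]
scene [ 464. -254.] -6.0 112 49 [218. 256.]
scene [ 446. -396.] -7.1 112 49 [171. 248.]
```

View pics/w5.png

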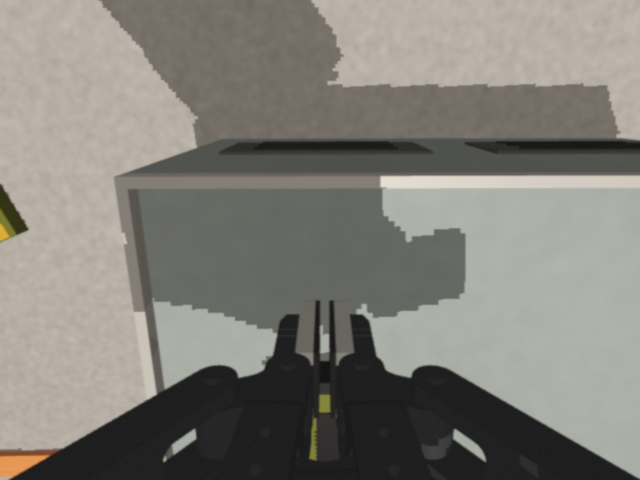

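The card sits right ahead of the closed fingers, olive visible at (324,404). Pushing.

>>> {"op": "move_arm", "data": {
  "moves": [
    [[-0.01, 0, 0], [0, 0, 0], 1],
    [[-0.02, 0, 0], [0, 0, 0], 1],
    [[-0.03, 0, 0], [0, 0, 0], 1],
    [[-0.04, 0, 0], [0, 0, 0], 1],
    [[-0.05, 0, 0], [0, 0, 0], 1]
  ]
}}

```text
t: 12.38
tool_pos: [0.549, 0.1216, 0.1568]
eef_rot: [[-0.996, 0.084, -0.001], [0.084, 0.996, 0.0], [0.001, 0.0, -1.0]]
contact_force: [-2.7, -0.3, 1.0]
grip_width: 0.003
finger_force: 1.2
```

>>> {"op": "move_arm", "data": {
  "moves": [
    [[-0.01, 0, 0], [0, 0, 0], 1],
    [[-0.02, 0, 0], [0, 0, 0], 1],
    [[-0.03, 0, 0], [0, 0, 0], 1],
    [[-0.037, 0, 0], [0, 0, 0], 1],
    [[-0.042, 0, 0], [0, 0, 0], 1]
  ]
}}

```text
t: 12.8
tool_pos: [0.5914, 0.1179, 0.1569]
eef_rot: [[-0.996, 0.084, 0.001], [0.084, 0.996, 0.0], [-0.001, 0.0, -1.0]]
contact_force: [-0.8, -0.1, -0.3]
grip_width: -0.001
finger_force: 0.0
```

>>> {"op": "move_arm", "data": {
  "moves": [
    [[0.0, 0, 0], [0, 0, 0], 1],
    [[0.02, 0, 0], [0, 0, 0], 1],
    [[0.05, 0, -0.01], [0, 0, 0], 1],
    [[0.08, 0, -0.03], [0, 0, 0], 1],
    [[0.08, 0, -0.05], [0, 0, 0], 0.5]
  ]
}}

```text
t: 13.22
tool_pos: [0.5036, 0.1257, 0.2068]
eef_rot: [[-0.997, 0.079, -0.006], [0.079, 0.997, -0.002], [0.006, -0.003, -1.0]]
contact_force: [-1.6, -0.2, -0.7]
grip_width: 0.126
finger_force: 0.0
```

```bash
python3 look.py w6; python3 - <<'E'
from h import *
img=arm.read_camera("side"); w=arm.read_camera("scene"); cv2.imwrite("pics/s6.png",np.hstack([cv2.resize(w[200:425,240:540],(400,300)),cv2.resize(img[150:375,130:430],(400,300))])[:,:,::-1])
E
```

```text
[0.5036 0.1257 0.2068] [[-0.997, 0.079, -0.006], [0.079, 0.997, -0.002], [0.006, -0.003, -1.0]] 13.2167 0.126 [ 0.18  0.42 -0.68  1.81  0.31  1.03  0.87]
card wrist [ 451. -117.] 16.6 93 53 [ 19. 168.] tool shift xy [ 0.0332 -0.2461] tool x angle 175.4 turn z -21.2
scene [ 458. -121.] 16.5 113 42 [266. 258.]
scene [ 464. -254.] -6.0 112 49 [218. 256.]
scene [ 446. -396.] -7.1 112 49 [171. 248.]
```

View pics/s6.png

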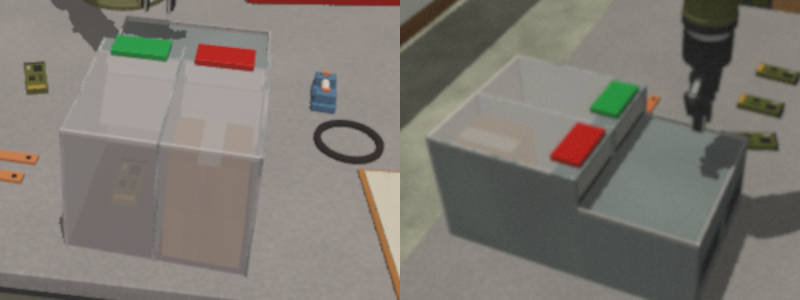

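The first card is inside the green bay (visible through the clear wall at left (128,180)), and the shelf is clear. Next is the card at (452,-119).

>>> {"op": "move_arm", "data": {
  "moves": [
    [[0.005, -0.03, 0], [0, 0, -4], 0.25],
    [[0.01, -0.065, 0], [0, 0, -8.5], 0.25],
    [[0.015, -0.1, 0], [0, 0, -13], 0.25],
    [[0.02, -0.13, 0], [0, 0, -17], 0.25],
    [[0.025, -0.16, 0], [0, 0, -21.3], 0.25]
  ]
}}

```text
t: 13.83
tool_pos: [0.4711, -0.0343, 0.206]
eef_rot: [[-0.958, -0.287, -0.002], [-0.287, 0.958, 0.0], [0.001, 0.001, -1.0]]
contact_force: [0.7, -0.2, 0.5]
grip_width: 0.748
finger_force: 0.0
```

>>> {"op": "move_arm", "data": {
  "moves": [
    [[0.015, -0.026, 0], [0, 0, 0], 0.25],
    [[0.03, -0.052, 0], [0, 0, 0], 0.25],
    [[0.045, -0.077, 0], [0, 0, 0], 0.25],
    [[0.045, -0.077, 0], [0, 0, 0], 0.25],
    [[0.045, -0.077, 0], [0, 0, 0], 0.25]
  ]
}}

```text
t: 14.25
tool_pos: [0.4499, -0.1211, 0.206]
eef_rot: [[-0.96, -0.28, -0.002], [-0.28, 0.96, 0.001], [0.001, 0.001, -1.0]]
contact_force: [0.7, -0.2, -0.3]
grip_width: 0.75
finger_force: 0.0
```

```bash
python3 look.py
```

```text
[ 0.4499 -0.1211  0.206 ] [[-0.96, -0.28, -0.002], [-0.28, 0.96, 0.001], [0.001, 0.001, -1.0]] 14.25 0.75 [ 0.78  0.35 -0.77  1.93  0.3   0.97  1.72]
card wrist [ 451. -121.] 16.5 95 43 [323. 205.] tool shift xy [-0.0011 -0.0002] tool x angle -163.8 turn z -0.3
card wrist [ 457. -253.] -6.0 95 46 [156. 165.] tool shift xy [ 0.0301 -0.1286] tool x angle -163.8 turn z 22.2
card wrist [ 424. -367.] 3.4 61 11 [ 4. 74.] tool shift xy [ 0.0936 -0.2288] tool x angle -163.8 turn z 12.8
scene [ 459. -121.] 16.3 112 42 [266. 259.]
scene [ 464. -254.] -6.0 112 49 [218. 256.]
scene [ 446. -396.] -7.1 112 49 [171. 248.]
```

>>> {"op": "move_arm", "data": {
  "moves": [
    [[0, 0, 0.04], [0, 0, 0], 0.25],
    [[0, 0, 0.08], [0, 0, 0], 0.25],
    [[0, 0, 0.12], [0, 0, 0], 0.25],
    [[0, 0, 0.155], [0, 0, 0], 0.25],
    [[0, 0, 0.185], [0, 0, 0], 0.25]
  ]
}}

```text
t: 14.77
tool_pos: [0.4503, -0.1171, 0.0197]
eef_rot: [[-0.958, -0.287, -0.001], [-0.287, 0.958, 0.002], [0.001, 0.002, -1.0]]
contact_force: [-0.1, -1.1, -0.8]
grip_width: 0.752
finger_force: 0.0
```

>>> {"op": "move_arm", "data": {
  "moves": [
    [[0, 0, 0.008], [0, 0, 0], 0.25],
    [[0, 0, 0.015], [0, 0, 0], 0.25],
    [[0, 0, 0.015], [0, 0, 0], 0.25]
  ]
}}

```text
t: 15.02
tool_pos: [0.451, -0.118, 0.0068]
eef_rot: [[-0.958, -0.286, -0.001], [-0.286, 0.958, 0.001], [0.0, 0.001, -1.0]]
contact_force: [0.3, -0.3, -0.9]
grip_width: 0.754
finger_force: 0.0
```

>>> {"op": "move_arm", "data": {
  "newtons": 70,
  "moves": [
    [[0, 0, 0], [0, 0, 0], 1],
    [[0, 0, 0], [0, 0, 0], 1],
    [[0, 0, 0], [0, 0, 0], 1],
    [[0, 0, 0], [0, 0, 0], 1],
    [[0, 0, 0], [0, 0, 0], 1]
  ]
}}

```text
t: 15.43
tool_pos: [0.4518, -0.1191, 0.0091]
eef_rot: [[-0.959, -0.284, 0.004], [-0.284, 0.959, -0.001], [-0.003, -0.002, -1.0]]
contact_force: [-1.7, 1.1, 6.4]
grip_width: 0.479
finger_force: 69.7
```

>>> {"op": "move_arm", "data": {
  "moves": [
    [[0, 0, -0.02], [0, 0, 0], 1],
    [[0, 0, -0.06], [0, 0, 0], 1],
    [[0, 0, -0.1], [0, 0, 0], 1],
    [[0, 0, -0.14], [0, 0, 0], 1],
    [[0, 0, -0.18], [0, 0, 0], 1]
  ]
}}

```text
t: 15.85
tool_pos: [0.4499, -0.1187, 0.1901]
eef_rot: [[-0.959, -0.284, 0.001], [-0.284, 0.959, -0.0], [-0.001, -0.0, -1.0]]
contact_force: [2.2, -1.9, -3.3]
grip_width: 0.476
finger_force: 71.8
```

>>> {"op": "move_arm", "data": {
  "moves": [
    [[0, 0, -0.02], [0, 0, 0], 1],
    [[0, 0, -0.04], [0, 0, 0], 1],
    [[0, 0, -0.04], [0, 0, 0], 1]
  ]
}}

```text
t: 16.1
tool_pos: [0.4522, -0.119, 0.2319]
eef_rot: [[-0.959, -0.284, 0.007], [-0.284, 0.959, -0.003], [-0.006, -0.005, -1.0]]
contact_force: [1.4, -0.1, -3.1]
grip_width: 0.477
finger_force: 71.8
```

>>> {"op": "move_arm", "data": {
  "moves": [
    [[-0.019, 0.022, 0], [0, 0, 4], 1],
    [[-0.038, 0.043, 0], [0, 0, 8.5], 1],
    [[-0.056, 0.065, 0], [0, 0, 13], 1],
    [[-0.075, 0.086, 0], [0, 0, 17], 1],
    [[-0.094, 0.108, 0], [0, 0, 21], 1]
  ]
}}

```text
t: 16.52
tool_pos: [0.5098, 0.012, 0.227]
eef_rot: [[-0.997, 0.083, -0.0], [0.083, 0.997, -0.001], [0.0, -0.001, -1.0]]
contact_force: [1.1, -0.4, -2.6]
grip_width: 0.475
finger_force: 71.8
```

>>> {"op": "move_arm", "data": {
  "moves": [
    [[-0.013, 0.029, 0], [0, 0, 0], 1],
    [[-0.026, 0.058, 0], [0, 0, 0], 1],
    [[-0.04, 0.087, 0], [0, 0, 0], 1],
    [[-0.053, 0.116, 0], [0, 0, 0], 1],
    [[-0.053, 0.116, 0], [0, 0, 0], 1]
  ]
}}

```text
t: 16.93
tool_pos: [0.5728, 0.13, 0.2271]
eef_rot: [[-0.997, 0.072, 0.001], [0.072, 0.997, 0.006], [-0.001, 0.006, -1.0]]
contact_force: [-0.2, 1.1, -2.0]
grip_width: 0.481
finger_force: 71.9
```

>>> {"op": "move_arm", "data": {
  "moves": [
    [[0, 0, 0.015], [0, 0, 0], 1],
    [[0, 0, 0.03], [0, 0, 0], 1],
    [[0, 0, 0.045], [0, 0, 0], 1],
    [[0, 0, 0.06], [0, 0, 0], 1],
    [[0, 0, 0.06], [0, 0, 0], 1]
  ]
}}

```text
t: 17.35
tool_pos: [0.5698, 0.1214, 0.1642]
eef_rot: [[-0.997, 0.078, -0.005], [0.078, 0.997, -0.001], [0.005, -0.002, -1.0]]
contact_force: [-1.0, -1.1, -3.2]
grip_width: 0.478
finger_force: 71.9
```

```bash
python3 look.py w7; python3 - <<'E'
from h import *
img=arm.read_camera("side"); w=cv2.imread("pics/w7.png"); cv2.imwrite("pics/s7.png",np.hstack([cv2.resize(w,(400,300)),cv2.resize(img[150:375,200:500],(400,300))[:,:,::-1]]))
E
```

```text
[0.5698 0.1214 0.1642] [[-0.997, 0.078, -0.005], [0.078, 0.997, -0.001], [0.005, -0.002, -1.0]] 17.35 0.478 [ 0.16  0.56 -0.66  1.7   0.4   1.02  0.85]
card wrist [765. 104.] 85.5 44 17 [321. 446.] tool shift xy [-0.1959 -0.0021] tool x angle 175.5 turn z -90.0
card wrist [652. 116.] -4.5 200 94 [324. 314.] tool shift xy [-0.0823  0.001 ] tool x angle 175.5 turn z 0.0
scene [ 464. -254.] -6.0 112 49 [218. 256.]
scene [ 446. -396.] -7.1 112 49 [171. 248.]
```

View pics/s7.png

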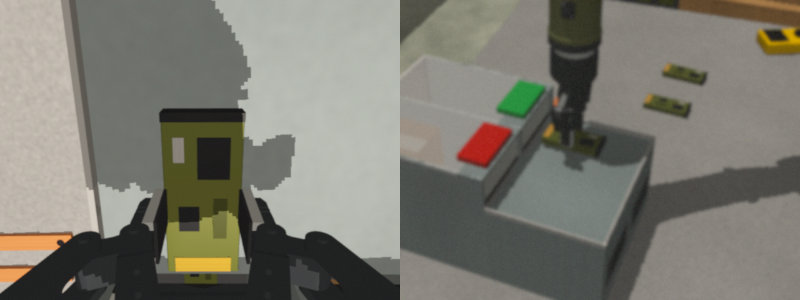

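The second card is held the same way, with its olive face at left (202,190). Same set-down and push.

>>> {"op": "move_arm", "data": {
  "moves": [
    [[0, 0, 0.004], [0, 0, 0], 1],
    [[0, 0, 0.008], [0, 0, 0], 1],
    [[0, 0, 0.008], [0, 0, 0], 1]
  ]
}}

```text
t: 17.75
tool_pos: [0.5723, 0.1227, 0.1592]
eef_rot: [[-0.997, 0.079, 0.001], [0.079, 0.997, 0.0], [-0.001, 0.0, -1.0]]
contact_force: [0.6, 0.2, -2.2]
grip_width: 0.474
finger_force: 72.1
```

>>> {"op": "move_arm", "data": {
  "moves": [
    [[0, 0, 0], [0, 0, 0], 0.45],
    [[0, 0, 0], [0, 0, 0], 0.3],
    [[0, 0, 0], [0, 0, 0], 0.25],
    [[0, 0, 0], [0, 0, 0], 0.25]
  ]
}}

```text
t: 18.08
tool_pos: [0.5721, 0.1228, 0.1593]
eef_rot: [[-0.997, 0.078, 0.0], [0.078, 0.997, 0.0], [-0.0, 0.0, -1.0]]
contact_force: [0.3, 0.2, 0.0]
grip_width: 0.751
finger_force: 0.0
```

>>> {"op": "move_arm", "data": {
  "moves": [
    [[0.015, 0, 0], [0, 0, 0], 0.25],
    [[0.035, 0, 0], [0, 0, 0], 0.25],
    [[0.055, 0, 0], [0, 0, 0], 0.25],
    [[0.075, 0, 0], [0, 0, 0], 0.25],
    [[0.075, 0, 0], [0, 0, 0], 0.25]
  ]
}}

```text
t: 18.5
tool_pos: [0.4936, 0.1291, 0.1593]
eef_rot: [[-0.997, 0.076, -0.002], [0.076, 0.997, -0.001], [0.002, -0.001, -1.0]]
contact_force: [-0.4, 0.8, 0.0]
grip_width: 0.753
finger_force: 0.0
```

>>> {"op": "move_arm", "data": {
  "moves": [
    [[0, 0, 0], [0, 0, 0], 1],
    [[0, 0, 0], [0, 0, 0], 1],
    [[0, 0, 0], [0, 0, 0], 1],
    [[0, 0, 0], [0, 0, 0], 1],
    [[0, 0, 0], [0, 0, 0], 1]
  ]
}}

```text
t: 18.92
tool_pos: [0.4977, 0.1285, 0.1589]
eef_rot: [[-0.997, 0.079, -0.0], [0.079, 0.997, 0.0], [0.0, 0.0, -1.0]]
contact_force: [-0.6, 0.3, -0.3]
grip_width: 0.035
finger_force: 0.0
```

>>> {"op": "move_arm", "data": {
  "moves": [
    [[-0.01, 0, 0], [0, 0, 0], 1],
    [[-0.02, 0, 0], [0, 0, 0], 1],
    [[-0.03, 0, 0], [0, 0, 0], 1],
    [[-0.04, 0, 0], [0, 0, 0], 1],
    [[-0.05, 0, 0], [0, 0, 0], 1]
  ]
}}

```text
t: 19.33
tool_pos: [0.5481, 0.1245, 0.1588]
eef_rot: [[-0.997, 0.079, -0.001], [0.079, 0.997, 0.0], [0.001, 0.0, -1.0]]
contact_force: [-1.6, 0.1, 0.7]
grip_width: -0.001
finger_force: 1.2
```

>>> {"op": "move_arm", "data": {
  "moves": [
    [[-0.01, 0, 0], [0, 0, 0], 1],
    [[-0.02, 0, 0], [0, 0, 0], 1],
    [[-0.03, 0, 0], [0, 0, 0], 1],
    [[-0.037, 0, 0], [0, 0, 0], 1],
    [[-0.044, 0, 0], [0, 0, 0], 1]
  ]
}}

```text
t: 19.75
tool_pos: [0.5921, 0.121, 0.1589]
eef_rot: [[-0.997, 0.079, 0.0], [0.079, 0.997, 0.0], [-0.0, 0.0, -1.0]]
contact_force: [-0.1, 0.1, 0.7]
grip_width: 0.002
finger_force: 0.0
```

>>> {"op": "move_arm", "data": {
  "moves": [
    [[0.0, 0, 0], [0, 0, 0], 1],
    [[0.02, 0, 0], [0, 0, 0], 1],
    [[0.05, 0, -0.01], [0, 0, 0], 1],
    [[0.08, 0, -0.03], [0, 0, 0], 1],
    [[0.08, 0, -0.05], [0, 0, 0], 0.5]
  ]
}}

```text
t: 20.17
tool_pos: [0.5047, 0.1283, 0.2088]
eef_rot: [[-0.997, 0.074, -0.006], [0.074, 0.997, -0.002], [0.006, -0.003, -1.0]]
contact_force: [-0.3, 0.1, -0.8]
grip_width: 0.125
finger_force: 0.0
```

```bash
python3 look.py; python3 - <<'E'
from h import *
img=arm.read_camera("side"); w=arm.read_camera("scene"); cv2.imwrite("pics/s8.png",np.hstack([cv2.resize(w[200:425,240:540],(400,300)),cv2.resize(img[150:375,130:430],(400,300))])[:,:,::-1])
E
```

```text
[0.5047 0.1283 0.2088] [[-0.997, 0.074, -0.006], [0.074, 0.997, -0.002], [0.006, -0.003, -1.0]] 20.1667 0.125 [ 0.19  0.43 -0.71  1.8   0.32  1.04  0.85]
scene [ 464. -254.] -6.0 112 49 [218. 256.]
scene [ 446. -396.] -7.1 112 49 [171. 248.]
```

View pics/s8.png

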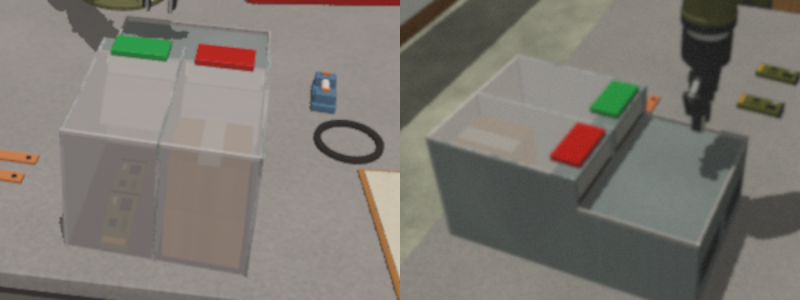

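Two cards are inside (left (118,195)) and the shelf is clear. Going to the card at (457,-253).

>>> {"op": "move_arm", "data": {
  "moves": [
    [[0.002, -0.036, 0], [0, 0, 0], 0.25],
    [[0.005, -0.075, 0], [0, 0, 0], 0.25],
    [[0.007, -0.113, 0], [0, 0, 0], 0.25],
    [[0.01, -0.152, 0], [0, 0, 0], 0.25],
    [[0.012, -0.19, 0], [0, 0, 0], 0.25]
  ]
}}

```text
t: 20.78
tool_pos: [0.4836, -0.0631, 0.2081]
eef_rot: [[-0.997, 0.079, -0.001], [0.079, 0.997, 0.0], [0.001, 0.0, -1.0]]
contact_force: [-0.4, -0.5, 0.2]
grip_width: 0.755
finger_force: 0.0
```

>>> {"op": "move_arm", "data": {
  "moves": [
    [[0.002, -0.038, 0], [0, 0, 1.5], 0.25],
    [[0.005, -0.076, 0], [0, 0, 1.5], 0.25],
    [[0.007, -0.115, 0], [0, 0, 1.5], 0.25],
    [[0.01, -0.155, 0], [0, 0, 1.5], 0.25],
    [[0.013, -0.193, 0], [0, 0, 1.5], 0.25]
  ]
}}

```text
t: 21.2
tool_pos: [0.4552, -0.255, 0.208]
eef_rot: [[-0.994, 0.105, -0.001], [0.105, 0.994, 0.001], [0.001, 0.0, -1.0]]
contact_force: [1.2, 0.3, -0.7]
grip_width: 0.752
finger_force: 0.0
```

>>> {"op": "move_arm", "data": {
  "moves": [
    [[0, 0, 0], [0, 0, 0], 0.25],
    [[0, 0, 0], [0, 0, 0], 0.25],
    [[0, 0, 0], [0, 0, 0], 0.25]
  ]
}}

```text
t: 21.45
tool_pos: [0.4561, -0.252, 0.2081]
eef_rot: [[-0.994, 0.105, -0.001], [0.105, 0.994, 0.002], [0.001, 0.002, -1.0]]
contact_force: [0.3, 1.0, 0.1]
grip_width: 0.751
finger_force: 0.0
```

```bash
python3 look.py
```

```text
[ 0.4561 -0.252   0.2081] [[-0.994, 0.105, -0.001], [0.105, 0.994, 0.002], [0.001, 0.002, -1.0]] 21.45 0.751 [ 0.91  0.42 -0.66  1.8   0.3   1.02  1.61]
card wrist [ 456. -255.] -6.1 95 44 [320. 204.] tool shift xy [-0.0003 -0.003 ] tool x angle 174.0 turn z 0.1
card wrist [ 439. -397.] -7.4 95 47 [139. 200.] tool shift xy [ 0.0017 -0.146 ] tool x angle 174.0 turn z 1.4
scene [ 466. -255.] -5.3 109 49 [218. 256.]
scene [ 446. -396.] -7.1 112 49 [171. 248.]
```

>>> {"op": "move_arm", "data": {
  "moves": [
    [[0, -0.002, 0.04], [0, 0, 0], 0.25],
    [[0, -0.002, 0.08], [0, 0, 0], 0.25],
    [[0, -0.002, 0.12], [0, 0, 0], 0.25],
    [[0, -0.002, 0.155], [0, 0, 0], 0.25],
    [[0, -0.002, 0.185], [0, 0, 0], 0.25]
  ]
}}

```text
t: 21.97
tool_pos: [0.4558, -0.2524, 0.022]
eef_rot: [[-0.995, 0.102, -0.001], [0.102, 0.995, 0.001], [0.001, 0.001, -1.0]]
contact_force: [-0.6, -0.3, -0.1]
grip_width: 0.748
finger_force: 0.0
```

>>> {"op": "move_arm", "data": {
  "moves": [
    [[0, 0, 0.008], [0, 0, 0], 0.25],
    [[0, 0, 0.016], [0, 0, 0], 0.25],
    [[0, 0, 0.016], [0, 0, 0], 0.25]
  ]
}}

```text
t: 22.22
tool_pos: [0.4564, -0.2534, 0.0078]
eef_rot: [[-0.995, 0.103, -0.0], [0.103, 0.995, 0.001], [0.001, 0.001, -1.0]]
contact_force: [-0.0, -0.4, -0.4]
grip_width: 0.754
finger_force: 0.0
```

>>> {"op": "move_arm", "data": {
  "newtons": 70,
  "moves": [
    [[0, 0, 0], [0, 0, 0], 1],
    [[0, 0, 0], [0, 0, 0], 1],
    [[0, 0, 0], [0, 0, 0], 1],
    [[0, 0, 0], [0, 0, 0], 1],
    [[0, 0, 0], [0, 0, 0], 1]
  ]
}}

```text
t: 22.63
tool_pos: [0.4572, -0.2546, 0.0104]
eef_rot: [[-0.995, 0.104, 0.003], [0.104, 0.995, -0.002], [-0.003, -0.001, -1.0]]
contact_force: [-1.1, 1.8, 6.5]
grip_width: 0.472
finger_force: 69.6
```

>>> {"op": "move_arm", "data": {
  "moves": [
    [[0, 0, -0.02], [0, 0, 0], 1],
    [[0, 0, -0.06], [0, 0, 0], 1],
    [[0, 0, -0.1], [0, 0, 0], 1],
    [[0, 0, -0.14], [0, 0, 0], 1],
    [[0, 0, -0.18], [0, 0, 0], 1]
  ]
}}

```text
t: 23.05
tool_pos: [0.4556, -0.254, 0.1913]
eef_rot: [[-0.995, 0.104, 0.001], [0.104, 0.995, -0.001], [-0.001, -0.0, -1.0]]
contact_force: [0.9, -0.9, -1.9]
grip_width: 0.463
finger_force: 71.0
```

>>> {"op": "move_arm", "data": {
  "moves": [
    [[0, 0, -0.02], [0, 0, 0], 1],
    [[0, 0, -0.04], [0, 0, 0], 1],
    [[0, 0, -0.04], [0, 0, 0], 1]
  ]
}}

```text
t: 23.3
tool_pos: [0.4578, -0.2548, 0.2334]
eef_rot: [[-0.994, 0.105, 0.007], [0.105, 0.994, -0.005], [-0.008, -0.004, -1.0]]
contact_force: [0.8, -0.4, -2.1]
grip_width: 0.463
finger_force: 71.1
```

>>> {"op": "move_arm", "data": {
  "moves": [
    [[-0.006, 0.032, 0], [0, 0, 0], 1],
    [[-0.013, 0.064, 0], [0, 0, 0], 1],
    [[-0.019, 0.096, 0], [0, 0, 0], 1],
    [[-0.026, 0.128, 0], [0, 0, 0], 1],
    [[-0.032, 0.16, 0], [0, 0, 0], 1]
  ]
}}

```text
t: 23.72
tool_pos: [0.5042, -0.0973, 0.2279]
eef_rot: [[-0.994, 0.105, -0.0], [0.105, 0.994, -0.0], [-0.0, -0.0, -1.0]]
contact_force: [0.6, 0.0, -1.9]
grip_width: 0.468
finger_force: 71.1
```

>>> {"op": "move_arm", "data": {
  "moves": [
    [[-0.006, 0.032, 0], [0, 0, 0], 1],
    [[-0.013, 0.064, 0], [0, 0, 0], 1],
    [[-0.019, 0.096, 0], [0, 0, 0], 1],
    [[-0.026, 0.128, 0], [0, 0, 0], 1],
    [[-0.032, 0.16, 0], [0, 0, 0], 1]
  ]
}}

```text
t: 24.13
tool_pos: [0.5529, 0.0585, 0.2278]
eef_rot: [[-0.994, 0.105, -0.0], [0.105, 0.994, -0.0], [0.0, -0.0, -1.0]]
contact_force: [0.4, 0.6, -1.5]
grip_width: 0.464
finger_force: 71.1
```

>>> {"op": "move_arm", "data": {
  "moves": [
    [[-0.006, 0.032, 0], [0, 0, 0], 1],
    [[-0.013, 0.064, 0], [0, 0, -1.2], 1],
    [[-0.013, 0.064, 0], [0, 0, -1.2], 1],
    [[-0.013, 0.064, 0], [0, 0, -1.2], 1]
  ]
}}

```text
t: 24.47
tool_pos: [0.572, 0.1221, 0.2276]
eef_rot: [[-0.997, 0.079, -0.001], [0.079, 0.997, 0.001], [0.001, 0.001, -1.0]]
contact_force: [0.1, 0.4, -2.9]
grip_width: 0.465
finger_force: 71.4
```

```bash
python3 look.py w9
```

```text
[0.572  0.1221 0.2276] [[-0.997, 0.079, -0.001], [0.079, 0.997, 0.001], [0.001, 0.001, -1.0]] 24.4667 0.465 [ 0.19  0.51 -0.7   1.61  0.35  1.15  0.9 ]
card wrist [692. 113.] -4.6 243 114 [324. 316.] tool shift xy [-0.1203  0.0005] tool x angle 175.5 turn z 0.1
scene [ 446. -396.] -7.1 112 49 [171. 248.]
```

The held card shows at the same wrist pixel (324,316) as the earlier ones. Lower and push.

>>> {"op": "move_arm", "data": {
  "moves": [
    [[0, 0, 0.015], [0, 0, 0], 1],
    [[0, 0, 0.03], [0, 0, 0], 1],
    [[0, 0, 0.045], [0, 0, 0], 1],
    [[0, 0, 0.06], [0, 0, 0], 1],
    [[0, 0, 0.06], [0, 0, 0], 1]
  ]
}}

```text
t: 24.98
tool_pos: [0.571, 0.1164, 0.1653]
eef_rot: [[-0.996, 0.086, -0.005], [0.086, 0.996, -0.002], [0.004, -0.003, -1.0]]
contact_force: [-0.5, -0.9, -2.2]
grip_width: 0.465
finger_force: 71.3
```

>>> {"op": "move_arm", "data": {
  "moves": [
    [[0, 0, 0.004], [0, 0, 0], 1],
    [[0, 0, 0.008], [0, 0, 0], 1],
    [[0, 0, 0.008], [0, 0, 0], 1]
  ]
}}

```text
t: 25.23
tool_pos: [0.5732, 0.119, 0.1606]
eef_rot: [[-0.996, 0.085, 0.001], [0.085, 0.996, 0.0], [-0.001, 0.0, -1.0]]
contact_force: [-0.1, -0.5, -1.9]
grip_width: 0.463
finger_force: 71.7
```

>>> {"op": "move_arm", "data": {
  "moves": [
    [[0, 0, 0], [0, 0, 0], 0.45],
    [[0, 0, 0], [0, 0, 0], 0.3],
    [[0, 0, 0], [0, 0, 0], 0.25],
    [[0, 0, 0], [0, 0, 0], 0.25]
  ]
}}

```text
t: 25.57
tool_pos: [0.5729, 0.1196, 0.1605]
eef_rot: [[-0.996, 0.084, 0.001], [0.084, 0.996, 0.0], [-0.001, 0.0, -1.0]]
contact_force: [-0.1, -0.2, -0.1]
grip_width: 0.75
finger_force: 0.0
```

>>> {"op": "move_arm", "data": {
  "moves": [
    [[0.015, 0, 0], [0, 0, 0], 0.25],
    [[0.035, 0, 0], [0, 0, 0], 0.25],
    [[0.055, 0, 0], [0, 0, 0], 0.25],
    [[0.075, 0, 0], [0, 0, 0], 0.25],
    [[0.075, 0, 0], [0, 0, 0], 0.25]
  ]
}}

```text
t: 25.98
tool_pos: [0.4944, 0.1263, 0.1603]
eef_rot: [[-0.997, 0.081, -0.002], [0.081, 0.997, -0.001], [0.002, -0.001, -1.0]]
contact_force: [-0.4, 0.1, -0.4]
grip_width: 0.749
finger_force: 0.0
```

>>> {"op": "move_arm", "data": {
  "moves": [
    [[0, 0, 0], [0, 0, 0], 1],
    [[0, 0, 0], [0, 0, 0], 1],
    [[0, 0, 0], [0, 0, 0], 1],
    [[0, 0, 0], [0, 0, 0], 1],
    [[0, 0, 0], [0, 0, 0], 1]
  ]
}}

```text
t: 26.4
tool_pos: [0.4985, 0.1257, 0.1599]
eef_rot: [[-0.996, 0.084, -0.0], [0.084, 0.996, 0.0], [0.0, 0.0, -1.0]]
contact_force: [0.6, 0.0, -0.3]
grip_width: 0.034
finger_force: 0.0
```

>>> {"op": "move_arm", "data": {
  "moves": [
    [[-0.01, 0, 0], [0, 0, 0], 1],
    [[-0.02, 0, 0], [0, 0, 0], 1],
    [[-0.03, 0, 0], [0, 0, 0], 1],
    [[-0.04, 0, 0], [0, 0, 0], 1],
    [[-0.05, 0, 0], [0, 0, 0], 1]
  ]
}}

```text
t: 26.82
tool_pos: [0.5488, 0.1214, 0.1598]
eef_rot: [[-0.996, 0.084, -0.001], [0.084, 0.996, 0.0], [0.001, 0.0, -1.0]]
contact_force: [-2.2, 1.0, 1.4]
grip_width: 0.001
finger_force: 1.2
```

>>> {"op": "move_arm", "data": {
  "moves": [
    [[-0.01, 0, 0], [0, 0, 0], 1],
    [[-0.02, 0, 0], [0, 0, 0], 1],
    [[-0.03, 0, 0], [0, 0, 0], 1],
    [[-0.037, 0, 0], [0, 0, 0], 1],
    [[-0.044, 0, 0], [0, 0, 0], 1]
  ]
}}

```text
t: 27.23
tool_pos: [0.5928, 0.1177, 0.1599]
eef_rot: [[-0.996, 0.084, 0.0], [0.084, 0.996, 0.0], [-0.0, 0.0, -1.0]]
contact_force: [-0.5, -0.3, 0.8]
grip_width: 0.0
finger_force: 0.0
```

>>> {"op": "move_arm", "data": {
  "moves": [
    [[0.0, 0, 0], [0, 0, 0], 1],
    [[0.02, 0, 0], [0, 0, 0], 1],
    [[0.05, 0, -0.01], [0, 0, 0], 1],
    [[0.08, 0, -0.03], [0, 0, 0], 1],
    [[0.08, 0, -0.05], [0, 0, 0], 0.5]
  ]
}}

```text
t: 27.65
tool_pos: [0.5055, 0.1254, 0.2098]
eef_rot: [[-0.997, 0.079, -0.006], [0.079, 0.997, -0.002], [0.006, -0.003, -1.0]]
contact_force: [-0.4, 0.2, -0.1]
grip_width: 0.123
finger_force: 0.0
```

```bash
python3 look.py; python3 - <<'E'
from h import *
img=arm.read_camera("side"); w=arm.read_camera("scene"); cv2.imwrite("pics/s10.png",np.hstack([cv2.resize(w[200:425,240:540],(400,300)),cv2.resize(img[150:375,130:430],(400,300))])[:,:,::-1])
E
```

```text
[0.5055 0.1254 0.2098] [[-0.997, 0.079, -0.006], [0.079, 0.997, -0.002], [0.006, -0.003, -1.0]] 27.65 0.123 [ 0.21  0.43 -0.73  1.8   0.33  1.04  0.85]
scene [ 446. -396.] -7.1 112 49 [171. 248.]
```

View pics/s10.png

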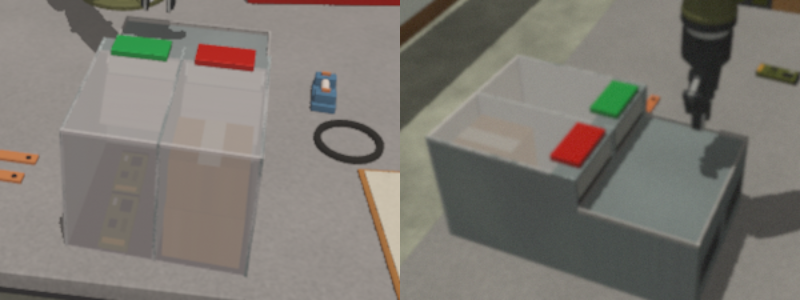

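The shelf is empty and the third card has gone in on top of the others. I'll verify that later. Going to the last card at (439,-396).

>>> {"op": "move_arm", "data": {
  "moves": [
    [[0.002, -0.037, 0], [0, 0, 0], 0.25],
    [[0.004, -0.075, 0], [0, 0, 0], 0.25],
    [[0.006, -0.112, 0], [0, 0, 0], 0.25],
    [[0.008, -0.15, 0], [0, 0, 0], 0.25],
    [[0.01, -0.187, 0], [0, 0, 0], 0.25]
  ]
}}

```text
t: 28.27
tool_pos: [0.4857, -0.063, 0.209]
eef_rot: [[-0.996, 0.084, -0.001], [0.084, 0.996, 0.0], [0.001, 0.0, -1.0]]
contact_force: [1.1, -1.2, -0.2]
grip_width: 0.752
finger_force: 0.0
```

>>> {"op": "move_arm", "data": {
  "moves": [
    [[0.002, -0.037, 0], [0, 0, 0], 0.25],
    [[0.004, -0.075, 0], [0, 0, 0], 0.25],
    [[0.006, -0.112, 0], [0, 0, 0], 0.25],
    [[0.008, -0.15, 0], [0, 0, 0], 0.25],
    [[0.01, -0.187, 0], [0, 0, 0], 0.25]
  ]
}}

```text
t: 28.68
tool_pos: [0.4598, -0.2488, 0.209]
eef_rot: [[-0.996, 0.084, -0.001], [0.084, 0.996, 0.001], [0.001, 0.0, -1.0]]
contact_force: [0.6, 0.2, -0.1]
grip_width: 0.747
finger_force: 0.0
```

>>> {"op": "move_arm", "data": {
  "moves": [
    [[0.002, -0.037, 0], [0, 0, 1], 0.25],
    [[0.005, -0.075, 0], [0, 0, 2.5], 0.25],
    [[0.008, -0.112, 0], [0, 0, 2.5], 0.25],
    [[0.01, -0.151, 0], [0, 0, 2.5], 0.25],
    [[0.01, -0.151, 0], [0, 0, 2.5], 0.25]
  ]
}}

```text
t: 29.1
tool_pos: [0.434, -0.4057, 0.2075]
eef_rot: [[-0.99, 0.138, -0.003], [0.138, 0.99, -0.002], [0.003, -0.003, -1.0]]
contact_force: [-1.3, -0.8, -0.6]
grip_width: 0.748
finger_force: 0.0
```

>>> {"op": "move_arm", "data": {
  "moves": [
    [[0, 0, 0], [0, 0, 0], 0.25],
    [[0, 0, 0], [0, 0, 0], 0.25]
  ]
}}

```text
t: 29.27
tool_pos: [0.4379, -0.3957, 0.2088]
eef_rot: [[-0.992, 0.128, -0.001], [0.128, 0.992, 0.002], [0.001, 0.002, -1.0]]
contact_force: [0.2, -0.2, 0.5]
grip_width: 0.749
finger_force: 0.0
```

```bash
python3 look.py
```

```text
[ 0.4379 -0.3957  0.2088] [[-0.992, 0.128, -0.001], [0.128, 0.992, 0.002], [0.001, 0.002, -1.0]] 29.2667 0.749 [ 1.09  0.52 -0.64  1.62  0.34  1.11  1.81]
card wrist [ 439. -399.] -7.4 95 44 [319. 205.] tool shift xy [-0.0015 -0.0031] tool x angle 172.7 turn z 0.1
scene [ 447. -398.] -7.0 111 52 [170. 248.]
```

>>> {"op": "move_arm", "data": {
  "moves": [
    [[0, -0.002, 0.04], [0, 0, 0], 0.25],
    [[0, -0.002, 0.08], [0, 0, 0], 0.25],
    [[0, -0.002, 0.12], [0, 0, 0], 0.25],
    [[0, -0.002, 0.155], [0, 0, 0], 0.25],
    [[0, -0.002, 0.185], [0, 0, 0], 0.25]
  ]
}}

```text
t: 29.78
tool_pos: [0.4378, -0.3961, 0.023]
eef_rot: [[-0.992, 0.125, -0.001], [0.125, 0.992, 0.001], [0.001, 0.001, -1.0]]
contact_force: [-0.5, -0.5, 0.5]
grip_width: 0.75
finger_force: 0.0
```

>>> {"op": "move_arm", "data": {
  "moves": [
    [[0, 0, 0.008], [0, 0, 0], 0.25],
    [[0, 0, 0.016], [0, 0, 0], 0.25],
    [[0, 0, 0.016], [0, 0, 0], 0.25]
  ]
}}

```text
t: 30.03
tool_pos: [0.4383, -0.3973, 0.0089]
eef_rot: [[-0.992, 0.126, -0.0], [0.126, 0.992, 0.001], [0.0, 0.001, -1.0]]
contact_force: [-0.2, 0.0, 1.3]
grip_width: 0.753
finger_force: 0.0
```

>>> {"op": "move_arm", "data": {
  "newtons": 70,
  "moves": [
    [[0, 0, 0], [0, 0, 0], 1],
    [[0, 0, 0], [0, 0, 0], 1],
    [[0, 0, 0], [0, 0, 0], 1],
    [[0, 0, 0], [0, 0, 0], 1],
    [[0, 0, 0], [0, 0, 0], 1]
  ]
}}

```text
t: 30.45
tool_pos: [0.4391, -0.3986, 0.0118]
eef_rot: [[-0.992, 0.127, 0.003], [0.127, 0.992, -0.002], [-0.003, -0.002, -1.0]]
contact_force: [-1.3, 1.2, 7.7]
grip_width: 0.452
finger_force: 69.3
```

>>> {"op": "move_arm", "data": {
  "moves": [
    [[0, 0, -0.02], [0, 0, 0], 1],
    [[0, 0, -0.06], [0, 0, 0], 1],
    [[0, 0, -0.1], [0, 0, 0], 1],
    [[0, 0, -0.14], [0, 0, 0], 1],
    [[0, 0, -0.18], [0, 0, 0], 1]
  ]
}}

```text
t: 30.87
tool_pos: [0.4379, -0.3978, 0.1928]
eef_rot: [[-0.992, 0.127, 0.002], [0.127, 0.992, -0.001], [-0.002, -0.001, -1.0]]
contact_force: [1.1, -1.6, 0.1]
grip_width: 0.001
finger_force: 0.0
```

>>> {"op": "move_arm", "data": {
  "moves": [
    [[0, 0, -0.02], [0, 0, 0], 1],
    [[0, 0, -0.04], [0, 0, 0], 1],
    [[0, 0, -0.04], [0, 0, 0], 1]
  ]
}}

```text
t: 31.12
tool_pos: [0.4398, -0.3989, 0.2355]
eef_rot: [[-0.992, 0.127, 0.007], [0.127, 0.992, -0.007], [-0.008, -0.006, -1.0]]
contact_force: [0.3, -1.0, -0.2]
grip_width: 0.004
finger_force: 0.0
```

>>> {"op": "move_arm", "data": {
  "moves": [
    [[-0.005, 0.035, 0], [0, 0, 0], 1],
    [[-0.009, 0.071, 0], [0, 0, 0], 1],
    [[-0.014, 0.106, 0], [0, 0, 0], 1],
    [[-0.018, 0.142, 0], [0, 0, 0], 1],
    [[-0.023, 0.177, 0], [0, 0, 0], 1]
  ]
}}

```text
t: 31.53
tool_pos: [0.4831, -0.2237, 0.2299]
eef_rot: [[-0.992, 0.127, 0.001], [0.127, 0.992, -0.001], [-0.001, -0.001, -1.0]]
contact_force: [0.5, -0.2, -0.7]
grip_width: -0.002
finger_force: 0.0
```

>>> {"op": "move_arm", "data": {
  "moves": [
    [[-0.005, 0.035, 0], [0, 0, 0], 1],
    [[-0.009, 0.071, 0], [0, 0, 0], 1],
    [[-0.014, 0.106, 0], [0, 0, 0], 1],
    [[-0.018, 0.142, 0], [0, 0, 0], 1],
    [[-0.023, 0.177, 0], [0, 0, 0], 1]
  ]
}}

```text
t: 31.95
tool_pos: [0.5284, -0.0509, 0.23]
eef_rot: [[-0.992, 0.127, 0.001], [0.127, 0.992, -0.001], [-0.002, -0.0, -1.0]]
contact_force: [-0.5, -0.2, -0.2]
grip_width: 0.005
finger_force: 0.0
```

>>> {"op": "move_arm", "data": {
  "moves": [
    [[-0.005, 0.035, 0], [0, 0, 0], 1],
    [[-0.009, 0.071, 0], [0, 0, 0], 1],
    [[-0.014, 0.106, 0], [0, 0, -1], 1],
    [[-0.018, 0.142, 0], [0, 0, -2.5], 1],
    [[-0.022, 0.177, 0], [0, 0, -2.5], 1]
  ]
}}

```text
t: 32.37
tool_pos: [0.5729, 0.1218, 0.2299]
eef_rot: [[-0.997, 0.082, 0.001], [0.082, 0.997, -0.0], [-0.001, 0.0, -1.0]]
contact_force: [1.3, 0.1, -0.3]
grip_width: -0.001
finger_force: 0.0
```

>>> {"op": "move_arm", "data": {
  "moves": [
    [[0, 0, 0], [0, 0, 0], 1],
    [[0, 0, 0], [0, 0, 0], 1],
    [[0, 0, 0], [0, 0, 0], 1]
  ]
}}

```text
t: 32.62
tool_pos: [0.5726, 0.1196, 0.2293]
eef_rot: [[-0.997, 0.083, 0.0], [0.083, 0.997, -0.001], [-0.0, -0.001, -1.0]]
contact_force: [0.3, -0.7, -0.6]
grip_width: 0.003
finger_force: 0.0
```

```bash
python3 look.py w11
```

```text
[0.5726 0.1196 0.2293] [[-0.997, 0.083, 0.0], [0.083, 0.997, -0.001], [-0.0, -0.001, -1.0]] 32.6167 0.003 [ 0.19  0.51 -0.71  1.61  0.35  1.15  0.89]
scene [ 435. -442.] -14.0 110 55 [157. 245.]
```

The grip slackened on the lift and the card dropped to about (429,-443). Returning for it.

>>> {"op": "move_arm", "data": {
  "moves": [
    [[0.006, -0.038, 0], [0, 0, 0], 0.25],
    [[0.013, -0.076, 0], [0, 0, 0], 0.25],
    [[0.019, -0.115, 0], [0, 0, 0], 0.25],
    [[0.026, -0.153, 0], [0, 0, 0], 0.25],
    [[0.032, -0.191, 0], [0, 0, 0], 0.25]
  ]
}}

```text
t: 33.13
tool_pos: [0.5235, -0.071, 0.2293]
eef_rot: [[-0.996, 0.086, 0.0], [0.086, 0.996, -0.001], [-0.0, -0.001, -1.0]]
contact_force: [1.9, 0.7, -1.4]
grip_width: 0.709
finger_force: 0.0
```

>>> {"op": "move_arm", "data": {
  "moves": [
    [[0.006, -0.038, 0], [0, 0, 0], 0.25],
    [[0.013, -0.076, 0], [0, 0, 0], 0.25],
    [[0.019, -0.115, 0], [0, 0, 0], 0.25],
    [[0.026, -0.153, 0], [0, 0, 0], 0.25],
    [[0.032, -0.191, 0], [0, 0, 0], 0.25]
  ]
}}

```text
t: 33.55
tool_pos: [0.4749, -0.2587, 0.2294]
eef_rot: [[-0.996, 0.087, -0.0], [0.087, 0.996, -0.001], [-0.0, -0.001, -1.0]]
contact_force: [0.2, 0.4, -0.2]
grip_width: 0.753
finger_force: 0.0
```

>>> {"op": "move_arm", "data": {
  "moves": [
    [[0.006, -0.038, 0], [0, 0, 2], 0.25],
    [[0.013, -0.076, 0], [0, 0, 4], 0.25],
    [[0.019, -0.115, 0], [0, 0, 6], 0.25],
    [[0.026, -0.153, 0], [0, 0, 8], 0.25],
    [[0.033, -0.191, 0], [0, 0, 9], 0.25]
  ]
}}

```text
t: 33.97
tool_pos: [0.4255, -0.446, 0.2294]
eef_rot: [[-0.97, 0.243, -0.0], [0.243, 0.97, -0.001], [0.0, -0.001, -1.0]]
contact_force: [0.3, 0.1, 0.8]
grip_width: 0.751
finger_force: 0.0
```

>>> {"op": "move_arm", "data": {
  "moves": [
    [[0, 0, 0], [0, 0, 0], 0.25],
    [[0, 0, 0], [0, 0, 0], 0.25],
    [[0, 0, 0], [0, 0, 0], 0.25]
  ]
}}

```text
t: 34.22
tool_pos: [0.4271, -0.4432, 0.229]
eef_rot: [[-0.971, 0.24, -0.0], [0.24, 0.971, 0.001], [0.0, 0.001, -1.0]]
contact_force: [1.0, -0.1, -0.3]
grip_width: 0.75
finger_force: 0.0
```

```bash
python3 look.py w12
```

```text
[ 0.4271 -0.4432  0.229 ] [[-0.971, 0.24, -0.0], [0.24, 0.971, 0.001], [0.0, 0.001, -1.0]] 34.2167 0.75 [ 1.13  0.54 -0.61  1.53  0.33  1.18  1.79]
card wrist [ 554. -773.] -61.5 92 23 [ 30. 400.] tool shift xy [-0.2025 -0.2896] tool x angle 166.1 turn z 47.6
card wrist [ 469. -749.] -26.8 51 24 [ 10. 319.] tool shift xy [-0.1142 -0.2867] tool x angle 166.1 turn z 12.9
card wrist [ 428. -444.] -13.6 95 44 [323. 199.] tool shift xy [-0.0011 -0.0005] tool x angle 166.1 turn z -0.3
scene [ 436. -442.] -14.0 108 55 [157. 245.]
```

View pics/w12.png

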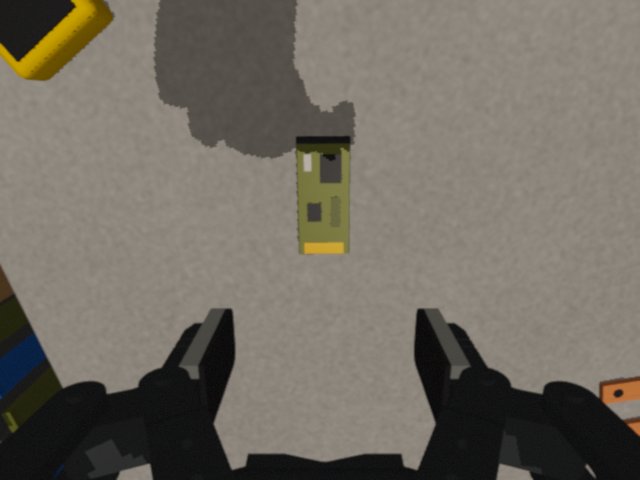

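The card lies flat at (323,195), aligned with the fingers. Grasping deeper this time.

>>> {"op": "move_arm", "data": {
  "moves": [
    [[0, 0, 0.04], [0, 0, 0], 0.25],
    [[0, 0, 0.08], [0, 0, 0], 0.25],
    [[0, 0, 0.12], [0, 0, 0], 0.25],
    [[0, 0, 0.16], [0, 0, 0], 0.25],
    [[0, 0, 0.2], [0, 0, 0], 0.25]
  ]
}}

```text
t: 34.73
tool_pos: [0.4288, -0.4417, 0.0282]
eef_rot: [[-0.972, 0.237, 0.001], [0.237, 0.972, -0.0], [-0.001, -0.0, -1.0]]
contact_force: [-0.2, -0.6, 0.0]
grip_width: 0.748
finger_force: 0.0
```

>>> {"op": "move_arm", "data": {
  "moves": [
    [[0, 0, 0.012], [0, 0, 0], 0.25],
    [[0, 0, 0.02], [0, 0, 0], 0.25],
    [[0, 0, 0.025], [0, 0, 0], 0.25],
    [[0, 0, 0.025], [0, 0, 0], 0.25]
  ]
}}

```text
t: 35.07
tool_pos: [0.4291, -0.443, 0.0051]
eef_rot: [[-0.971, 0.238, 0.001], [0.238, 0.971, -0.001], [-0.001, -0.001, -1.0]]
contact_force: [-0.7, 0.0, 0.6]
grip_width: 0.747
finger_force: 0.0
```

>>> {"op": "move_arm", "data": {
  "newtons": 90,
  "moves": [
    [[0, 0, 0], [0, 0, 0], 1],
    [[0, 0, 0], [0, 0, 0], 1],
    [[0, 0, 0], [0, 0, 0], 1],
    [[0, 0, 0], [0, 0, 0], 1],
    [[0, 0, 0], [0, 0, 0], 1]
  ]
}}

```text
t: 35.48
tool_pos: [0.4293, -0.4438, 0.0067]
eef_rot: [[-0.971, 0.239, 0.003], [0.239, 0.971, -0.003], [-0.003, -0.002, -1.0]]
contact_force: [-0.6, 1.6, 8.0]
grip_width: 0.48
finger_force: 90.0
```

>>> {"op": "move_arm", "data": {
  "moves": [
    [[0, 0, -0.01], [0, 0, 0], 1],
    [[0, 0, -0.04], [0, 0, 0], 1],
    [[0, 0, -0.08], [0, 0, 0], 1],
    [[0, 0, -0.12], [0, 0, 0], 1],
    [[0, 0, -0.16], [0, 0, 0], 1]
  ]
}}

```text
t: 35.9
tool_pos: [0.4278, -0.4424, 0.167]
eef_rot: [[-0.971, 0.238, 0.0], [0.238, 0.971, 0.0], [-0.0, 0.0, -1.0]]
contact_force: [1.0, -0.7, -2.2]
grip_width: 0.477
finger_force: 91.7
```

>>> {"op": "move_arm", "data": {
  "moves": [
    [[0, 0, -0.03], [0, 0, 0], 1],
    [[0, 0, -0.065], [0, 0, 0], 1],
    [[0, 0, -0.065], [0, 0, 0], 1]
  ]
}}

```text
t: 36.15
tool_pos: [0.4308, -0.4441, 0.2379]
eef_rot: [[-0.971, 0.239, 0.009], [0.238, 0.971, -0.008], [-0.011, -0.006, -1.0]]
contact_force: [2.2, -0.5, -0.9]
grip_width: 0.476
finger_force: 91.8
```

>>> {"op": "move_arm", "data": {
  "moves": [
    [[0, 0.038, 0], [0, 0, 0], 1],
    [[-0.001, 0.077, 0], [0, 0, 0], 1],
    [[-0.001, 0.116, 0], [0, 0, 0], 1],
    [[-0.002, 0.155, 0], [0, 0, 0], 1],
    [[-0.002, 0.194, 0], [0, 0, 0], 1]
  ]
}}

```text
t: 36.57
tool_pos: [0.4762, -0.2531, 0.2299]
eef_rot: [[-0.971, 0.239, 0.001], [0.239, 0.971, -0.001], [-0.001, -0.0, -1.0]]
contact_force: [0.6, 0.5, -2.3]
grip_width: 0.478
finger_force: 91.8
```

>>> {"op": "move_arm", "data": {
  "moves": [
    [[0, 0.039, 0], [0, 0, 0], 1],
    [[-0.001, 0.077, 0], [0, 0, 0], 1],
    [[-0.001, 0.116, 0], [0, 0, 0], 1],
    [[-0.002, 0.155, 0], [0, 0, 0], 1],
    [[-0.002, 0.194, 0], [0, 0, 0], 1]
  ]
}}

```text
t: 36.98
tool_pos: [0.5244, -0.0652, 0.2299]
eef_rot: [[-0.971, 0.239, 0.001], [0.239, 0.971, -0.001], [-0.001, -0.0, -1.0]]
contact_force: [0.7, -0.6, -2.3]
grip_width: 0.474
finger_force: 91.8
```

>>> {"op": "move_arm", "data": {
  "moves": [
    [[0, 0.039, 0], [0, 0, -2], 1],
    [[0, 0.077, 0], [0, 0, -4], 1],
    [[-0.001, 0.116, 0], [0, 0, -6], 1],
    [[-0.001, 0.155, 0], [0, 0, -8], 1],
    [[-0.001, 0.193, 0], [0, 0, -9], 1]
  ]
}}

```text
t: 37.4
tool_pos: [0.5714, 0.122, 0.2299]
eef_rot: [[-0.997, 0.082, 0.001], [0.082, 0.997, -0.0], [-0.001, -0.0, -1.0]]
contact_force: [0.6, 0.3, -2.1]
grip_width: 0.474
finger_force: 91.8
```

>>> {"op": "move_arm", "data": {
  "moves": [
    [[0, 0, 0], [0, 0, 0], 1],
    [[0, 0, 0.015], [0, 0, 0], 1],
    [[0, 0, 0.03], [0, 0, 0], 1],
    [[0, 0, 0.045], [0, 0, 0], 1],
    [[0, 0, 0.06], [0, 0, 0], 1]
  ]
}}

```text
t: 37.82
tool_pos: [0.5712, 0.1199, 0.1691]
eef_rot: [[-0.996, 0.084, 0.0], [0.084, 0.996, -0.0], [-0.001, -0.0, -1.0]]
contact_force: [-0.2, -0.2, -2.2]
grip_width: 0.476
finger_force: 92.0
```

>>> {"op": "move_arm", "data": {
  "moves": [
    [[0, 0, 0], [0, 0, 0], 1],
    [[0, 0, 0], [0, 0, 0], 1]
  ]
}}

```text
t: 37.98
tool_pos: [0.571, 0.1197, 0.1692]
eef_rot: [[-0.996, 0.084, -0.001], [0.084, 0.996, -0.0], [0.001, -0.0, -1.0]]
contact_force: [-0.3, 0.3, -2.2]
grip_width: 0.477
finger_force: 91.9
```

```bash
python3 look.py w13
```

```text
[0.571  0.1197 0.1692] [[-0.996, 0.084, -0.001], [0.084, 0.996, -0.0], [0.001, -0.0, -1.0]] 37.9833 0.477 [ 0.18  0.56 -0.69  1.7   0.41  1.03  0.84]
card wrist [662. 113.] -4.9 209 97 [324. 319.] tool shift xy [-0.0912  0.0009] tool x angle 175.2 turn z 0.1
```

Held well. Setting down at z ≈ 0.157 (0.012 lower), then pushing.

>>> {"op": "move_arm", "data": {
  "moves": [
    [[0, 0, 0.005], [0, 0, 0], 1],
    [[0, 0, 0.009], [0, 0, 0], 1],
    [[0, 0, 0.012], [0, 0, 0], 1],
    [[0, 0, 0.012], [0, 0, 0], 1]
  ]
}}

```text
t: 38.42
tool_pos: [0.5716, 0.1201, 0.1569]
eef_rot: [[-0.996, 0.084, 0.0], [0.084, 0.996, -0.0], [-0.0, -0.0, -1.0]]
contact_force: [0.0, -0.0, -2.6]
grip_width: 0.476
finger_force: 92.0
```

>>> {"op": "move_arm", "data": {
  "moves": [
    [[0, 0, 0], [0, 0, 0], 0.45],
    [[0, 0, 0], [0, 0, 0], 0.3],
    [[0, 0, 0], [0, 0, 0], 0.25],
    [[0, 0, 0], [0, 0, 0], 0.25]
  ]
}}

```text
t: 38.75
tool_pos: [0.5717, 0.1203, 0.1573]
eef_rot: [[-0.996, 0.084, 0.0], [0.084, 0.996, 0.0], [-0.0, 0.0, -1.0]]
contact_force: [-0.1, -0.4, -0.3]
grip_width: 0.745
finger_force: 0.0
```

>>> {"op": "move_arm", "data": {
  "moves": [
    [[0.015, 0, 0], [0, 0, 0], 0.25],
    [[0.035, 0, 0], [0, 0, 0], 0.25],
    [[0.055, 0, 0], [0, 0, 0], 0.25],
    [[0.075, 0, 0], [0, 0, 0], 0.25],
    [[0.075, 0, 0], [0, 0, 0], 0.25]
  ]
}}

```text
t: 39.17
tool_pos: [0.4932, 0.127, 0.1573]
eef_rot: [[-0.997, 0.081, -0.002], [0.081, 0.997, -0.001], [0.002, -0.001, -1.0]]
contact_force: [-1.2, -0.4, -0.4]
grip_width: 0.748
finger_force: 0.0
```

>>> {"op": "move_arm", "data": {
  "moves": [
    [[0, 0, 0], [0, 0, 0], 1],
    [[0, 0, 0], [0, 0, 0], 1],
    [[0, 0, 0], [0, 0, 0], 1],
    [[0, 0, 0], [0, 0, 0], 1],
    [[0, 0, 0], [0, 0, 0], 1]
  ]
}}

```text
t: 39.58
tool_pos: [0.4974, 0.1264, 0.1569]
eef_rot: [[-0.996, 0.084, -0.0], [0.084, 0.996, 0.0], [0.0, 0.0, -1.0]]
contact_force: [-0.3, -0.3, 0.2]
grip_width: 0.035
finger_force: 0.0
```

>>> {"op": "move_arm", "data": {
  "moves": [
    [[-0.01, 0, 0], [0, 0, 0], 1],
    [[-0.02, 0, 0], [0, 0, 0], 1],
    [[-0.03, 0, 0], [0, 0, 0], 1],
    [[-0.04, 0, 0], [0, 0, 0], 1],
    [[-0.05, 0, 0], [0, 0, 0], 1]
  ]
}}

```text
t: 40.0
tool_pos: [0.5477, 0.1221, 0.1568]
eef_rot: [[-0.996, 0.084, -0.001], [0.084, 0.996, 0.0], [0.001, -0.0, -1.0]]
contact_force: [-2.2, 0.1, 1.4]
grip_width: 0.001
finger_force: 1.1
```

>>> {"op": "move_arm", "data": {
  "moves": [
    [[-0.01, 0, 0], [0, 0, 0], 1],
    [[-0.02, 0, 0], [0, 0, 0], 1],
    [[-0.03, 0, 0], [0, 0, 0], 1],
    [[-0.037, 0, 0], [0, 0, 0], 1],
    [[-0.046, 0, 0], [0, 0, 0], 1]
  ]
}}

```text
t: 40.42
tool_pos: [0.5935, 0.1183, 0.1569]
eef_rot: [[-0.996, 0.084, 0.0], [0.084, 0.996, 0.0], [-0.0, 0.0, -1.0]]
contact_force: [0.7, 0.1, 0.7]
grip_width: -0.001
finger_force: 0.0
```

>>> {"op": "move_arm", "data": {
  "moves": [
    [[0.0, 0, 0], [0, 0, 0], 1],
    [[0.02, 0, 0], [0, 0, 0], 1],
    [[0.05, 0, -0.02], [0, 0, 0], 1],
    [[0.08, 0, -0.05], [0, 0, 0], 1],
    [[0.08, 0, -0.09], [0, 0, 0], 1]
  ]
}}

```text
t: 40.83
tool_pos: [0.5048, 0.1252, 0.2449]
eef_rot: [[-0.997, 0.079, -0.01], [0.079, 0.997, -0.004], [0.01, -0.004, -1.0]]
contact_force: [1.1, -0.0, -0.0]
grip_width: -0.001
finger_force: 0.0
```

>>> {"op": "move_arm", "data": {
  "moves": [
    [[0, 0, -0.04], [0, 0, 0], 0.5],
    [[0, -0.02, -0.08], [0, 0, 0], 0.5],
    [[0, -0.06, -0.1], [0, 0, 0], 0.5],
    [[0, -0.1, -0.1], [0, 0, 0], 0.5],
    [[0, -0.1, -0.1], [0, 0, 0], 0.5]
  ]
}}

```text
t: 41.25
tool_pos: [0.5049, 0.0173, 0.3483]
eef_rot: [[-0.996, 0.093, 0.002], [0.093, 0.996, -0.005], [-0.003, -0.005, -1.0]]
contact_force: [0.2, -1.3, -1.3]
grip_width: 0.499
finger_force: 0.0
```

```bash
python3 look.py; python3 - <<'E'
from h import *
c=cam("scene"); img=arm.read_camera("side"); w=arm.read_camera("scene")
for r in rects(c,w,'copper',.006,amin=60):
    if 600<r[0][0]<800 and -300<r[0][1]<0: print(*r)
cv2.imwrite("pics/s14.png",np.hstack([cv2.resize(w[200:425,200:500],(400,300)),cv2.resize(img[150:375,130:430],(400,300))])[:,:,::-1])
E
```

```text
[0.5049 0.0173 0.3483] [[-0.996, 0.093, 0.002], [0.093, 0.996, -0.005], [-0.003, -0.005, -1.0]] 41.25 0.499 [ 0.47  0.29 -0.76  1.59  0.21  1.34  1.16]
[ 751. -154.] 86.1 159 25 [223. 329.]
[ 701. -141.] 86.3 160 25 [235. 315.]
```

View pics/s14.png

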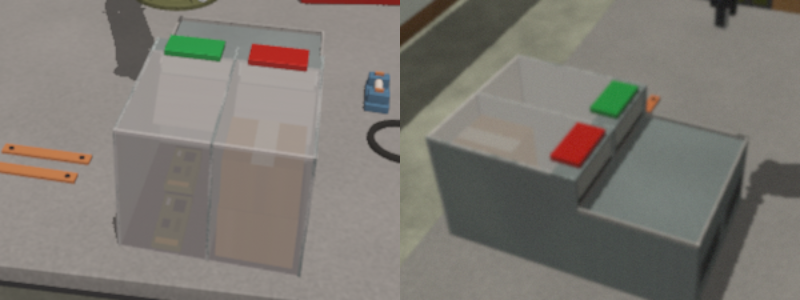

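```bash
python3 - <<'E'
from h import *
w=arm.read_camera("scene")[210:400,280:450]; s=arm.read_camera("side")[185:325,145:345]
f=lambda a:cv2.convertScaleAbs(cv2.resize(a,(400,440),interpolation=cv2.INTER_CUBIC),alpha=1.4,beta=-30)
cv2.imwrite("pics/f.png",np.hstack([f(w),f(s)])[:,:,::-1])
E
```

```text
(no output)
```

View pics/f.png

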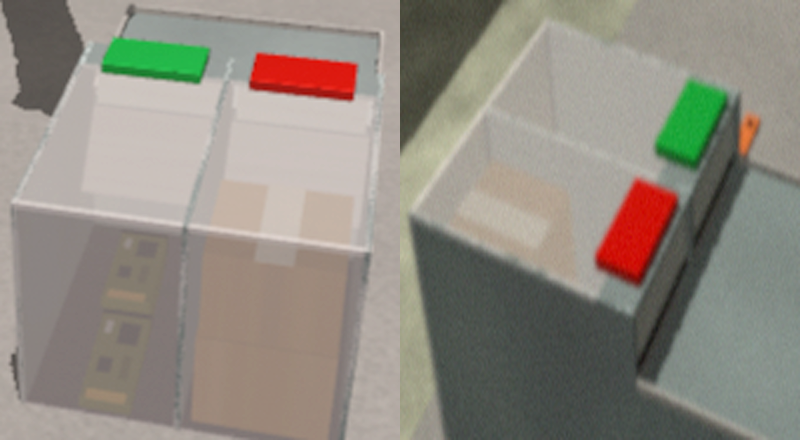

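Both flaps hang alike and shut. The cards lie in the green bay in two stacks (left (130,270) and (115,350)), and none are left on the shelf or bench.

```bash
python3 -c "
from plant import arm
print(arm.finish_job())"
```

```text
the job is handed in; nothing more can be done
None
```

I handed the job in: the stray bus bar lies parallel to its mate, about 28 mm away, and all four cards found were pushed through the green-marked bay's flap, which hangs shut (one slipped on the first lift and was re-gripped; only two stacks show inside, so the count of four rests on the shelf and bench being empty).

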